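Inspect washed brass rings under a hand torch

TASK

The brass test rings have been washed and must be inspected for leftover bitumen. Hang the wire basket with the two rings in it by its handle on the hook of the drip stand and let go of it; then draw the lit torch up out of its cradle and turn it so that it shines slantwise down, at about 45 degrees, onto the middle of the basket floor, with the lens about 12 cm from it. Finish while still holding the torch there, raised and still, touching neither basket nor stand; keep the rings in the basket and leave the dish and the two tins where they are.

Things in the scene. Friction and masses are not known exactly. Their poses are not given: they have to be found in the camera images.
- basket: round bright wire basket, 91 mm across, 36 high, 0.16 kg, open top. Origin: centre of underside, z up. Stiff 6 mm wire handle in its own y-z plane: from the rim at y = +-45 it narrows to parallel legs at y = +-20 (46 mm over the outsides) from z = 76 to 124 mm, then a blunt arch, underside z = 134, top 140. Pinch the legs from above across y at z = 108 to 112; the hook goes between them along x
- basket_floor (a point): middle of the basket's inner floor (4 mm above its origin): the point to be lit
- handle_top (a point): highest point of the basket's handle, 140 mm above the basket's origin
- brass_ring_1: brass ring 23 mm across, 6 mm thick, loose in the basket; origin at the centre of its underside
- brass_ring_2: a second brass ring, the same
- stand: fixed drip stand: dark base plate 185 x 125 x 14 mm (x = -45 to 140 in its frame), 12 mm rod at x = 115, boss head up to z = 266, from it an 8 mm round steel arm towards -x (axis at z = 251) ending in an upturned hook. Origin: on the worktop under the hook's seat; x points from hook to rod, z up
- hook_seat (a point): lowest point of the hook's trough, on top of the wire, 235 mm above the worktop: the handle's arch rests here. Towards the rod the trough rises to the arm (top at 255 mm, 24 mm from the seat). A wall shelf hangs 0.62 m above the worktop where x is over 0.70 m and y over -0.11 m: keep the wrist clear of it
- hook_tip (a point): top of the hook's 11 mm ball tip, 19.5 mm from the seat towards the stand's -x, 266.5 mm above the worktop: the handle's arch must pass over it from -x, the hook between the legs, then be lowered
- torch: torch, yellow barrel, black head, 150 mm long, 0.15 kg, lens down in the cradle. Origin: centre of lens face; its z axis runs from lens to tail (it shines along -z). Head 36 mm across to z = 46, cone to 66, round 28 mm barrel from 66 to the tail at 150. Weight centre about 50 mm from the lens. Grip the barrel between z = 90 and 140, fingers along the torch, and turn it with the wrist
- torch_lens (a point): centre of the torch's lens face (the torch's origin)
- cradle: fixed black torch cradle: base 105 x 85 x 12 mm, round sleeve (47 mm outside, 38.8 mm bore, 64 mm deep); the torch stands upright in it. Origin: centre of the base's underside, z up. A spring catch on the +x side bears on the torch's cone; drawing the torch straight along its axis takes a few newtons, under 15; it is free after 70 mm
- cradle_mouth (a point): centre of the sleeve's mouth, 80 mm above the worktop; the torch sticks up 86 mm above it, its tail 166 mm above the worktop
- catch (a joint): the cradle's spring catch: 0 m fully in, up to 0.006 m pressed out by the torch's head as it passes
- petri_dish: glass dish 88 mm across, 14 mm high (bystander); origin at the centre of its underside
- lidded_tin: aluminium tin with lid, 72 mm across, 46 mm high (bystander); origin at the centre of its underside
- open_tin: open aluminium tin with black bitumen in it, 56 mm across, 35 mm high (bystander); origin at the centre of its underside
There are look-alikes about, which are no part of the job. Leave any orange or purple look-alike of the basket alone.

How it is judged:
By the outcome, as a careful person would: the job done as asked, in the order asked, and still so for the second after the job is handed in, while the arm keeps its last pose, push and grip.
It also fails if it takes over 72 s, if anything falls off the work surface, if the arm or the gripper's body presses on something with over 40 N, if the wrist force passes 120 N, or if a joint passes its speed limit or range.

ROBOT

A 6-joint arm with a two-finger parallel gripper is mounted at the origin on a cart in front of the work surface, level with it; the furniture and walls round the work are solid. World frame = base frame: x ahead of the robot, y to its left, z up, the work surface at z = 0. Lengths are in mm, angles in rad, forces in N, time in s.
With the tool pointing down it reaches from about 350 to 850 mm from the base axis. Payload 8.1 kg.
Tool frame: the origin (TCP) lies midway between the tips of the shut fingers; the grasp point (between the pads) lies 19 mm behind it; z points along the fingers, y is the line along which they close (so a half turn about z gives the same grasp; the last joint's range is limited). The gripper opens to 85 mm and grips with 20 to 120 N. Pads are 22 mm wide; open, the fingers measure 114 mm over their backs; the gripper's body (76 mm by 85 mm) begins 54 mm behind the grasp point. The pads swing forward as they close: fully open they stand 13 mm farther back than shut.
Start: joints at [-1.335, 0.13, 1.488, -0, 1.523, -0.085], TCP at [189.216, -569.388, 231.292] pointing down, gripper open.
Joint ranges: [-2.96, 2.96], [-0.89, 2.26], [0.02, 2.5], [-1.34, 4.48], [0, 2.73], [-2.66, 2.66]. Speed limits (rad/s): [2.39, 2.39, 2.79, 3.14, 3.14, 3.14].

INTERFACE

Orientations are given as [roll, pitch, yaw] about the fixed x, y, z axes, in that order (R = Rz(yaw) Ry(pitch) Rx(roll)).
In Python, from rig import * gives the robot as it stands.
- The arm moves only by the tool step_arm, never from a script. Its argument "steps" is a list of rows, each an object with "hand": the opening, from -1 (shut) to 1 (fully open); "travel": the shift along the tool's x, y, z in mm, a list of three; "spin": the turn about the tool's z in degrees. In form: [{"hand": hand, "travel": [dx, dy, dz], "spin": spin}, ...]. A call has 1 to 5 rows; each row is the pose to reach, as a shift and turn from the pose commanded when the call began, along the tool's axes at that moment; what a row does not reach only later rows make up. A row lasts 1/12 s, in which the tool goes at most 41.7 mm and 7.16 degrees, less where a joint would pass 70% of its speed; a pose out of reach is approached as far as the arm can. A call with a gripper value outside its range is refused whole. The fingers move at their own pace and stop on an object; "force" is the grip in N (left out, the last holds). Time passes only in rows, so rows that repeat a pose let the fingers close. It gives the time, the measured TCP pose, the force, the opening and the grip force at its end, in the units of the state.
- get_obs(): the state, without advancing time (a new reading comes with each control period).
- grab_frame(name): name is "scene" or "top" or "wrist"; returns a dict with "color" (480x640x3 uint8, red, green, blue), "intrinsics" (3x3 intrinsics, pixels), "D" ([k1, k2, p1, p2, k3] as OpenCV has them; the pictures are not rectified), "extrinsics" (4x4, takes a point from camera to world coordinates); the wrist camera has in their place "T_tool_cam" (4x4, takes a point from camera to tool coordinates, whose origin is the TCP and whose axes are the flange's). Camera axes: x right, y down, z forward; pixel columns grow to the right and rows downward; lengths in mm; the calibration is good to about 2 mm. A picture is of the moment at which its call begins: read the wrist's pose just before it. There is no depth.
- sign_off(): hands the job in; it is judged then, once.
The state is a dict: "t": time; "joint_positions": joint angles; "joint_vel": joint speeds; "effort": joint torques, N m; "position": TCP position; "eef_rot": TCP orientation; "ft_force": force on the tool from outside, world axes, zero at the start; "moment": the same for the moment, N m; "gripper_width": finger opening in mm; "grip_force": force on a finger pad.
Only numpy, scipy, OpenCV 4.12 (cv2) and the standard library are available. Lean on these libraries where they do the work, as an engineer would, in place of code of your own. Each camera call takes 0.05 s, during which the arm holds its last target. There are 200 camera calls.

## Working session

There is one attempt and no reset: what is moved stays moved. The work goes in short steps, Python scripts to look and compute and a tool call to move; the robot and the scene stay as the last step left them, time stands still between calls to the robot, and variables do not carry over. Pictures are saved under pics/ and viewed, at most 10 in all, crops included, and the job is handed in when it is done.

Besides the shell and the picture viewer there is one more tool, called after "Emit:" as name([rows], argument=value, ...), one row to a line, values as JSON. step_arm: Moves the arm, as the interface text tells. Its arguments: {"type":"object","properties":{"steps":{"type":"array"},"force":{"type":"number"}},"required":["steps"]}

```bash
ls; mkdir -p pics; python3 - <<'E'
from rig import *
import cv2
o=get_obs();print(o)
for n in("scene","top"):
    f=grab_frame(n);cv2.imwrite(f"pics/{n}0.png",f["color"][:,:,::-1]);print(n,f["intrinsics"].tolist(),f["D"],f["extrinsics"].round(3).tolist())
f=grab_frame("wrist");print(f["intrinsics"].tolist(),f["D"],f["T_tool_cam"])
E
```

```text
pics
{'t': 0.0, 'joint_positions': array([-1.33540578e+00,  1.31157314e-01,  1.48928550e+00,  4.26389311e-05,
        1.52297638e+00, -8.54129558e-02]), 'joint_vel': array([ 0.00115217, -0.00125195, -0.00114963,  0.00311015,  0.00106137,
       -0.00033468]), 'effort': array([-6.93983820e-04, -5.69394743e+01, -5.00555634e+01, -4.45012176e-05,
        1.47781981e-02, -1.42669620e-06]), 'position': array([ 189.09929758, -568.85109109,  230.2433002 ]), 'eef_rot': array([-3.13977640e+00, -1.98251977e-04,  3.20801244e-01]), 'ft_force': array([0.13704627, 0.38686963, 0.28198169]), 'moment': array([ 0.0111579 , -0.00068188, -0.02317317]), 'grip_force': 0.0, 'gripper_width': 85.43202088231237}
scene [[554.9683148136364, 0.0, 330.3339567107097], [0.0, 554.9683148136364, 242.69644225147388], [0.0, 0.0, 1.0]] [-0.11542236  0.          0.          0.          0.        ] [[-0.771, -0.42, 0.479, 5.761], [-0.637, 0.518, -0.57, 751.881], [-0.008, -0.745, -0.667, 939.166], [0.0, 0.0, 0.0, 1.0]]
top [[491.91969268958326, 0.0, 318.5428457255228], [0.0, 491.91969268958326, 237.18626585561853], [0.0, 0.0, 1.0]] [0.02313591 0.         0.         0.         0.        ] [[-0.025, -0.992, 0.124, 384.88], [-1.0, 0.025, 0.0, 94.276], [-0.003, -0.124, -0.992, 1496.914], [0.0, 0.0, 0.0, 1.0]]
[[382.8404734654032, 0.0, 320.1205423139127], [0.0, 382.8404734654032, 236.12771175700726], [0.0, 0.0, 1.0]] [-0.02190646  0.          0.          0.          0.        ] [[-3.50558209e-04 -9.48720044e-01 -3.16117313e-01  8.16257326e+01]
 [ 9.99999584e-01 -5.98638665e-04  6.87663813e-04 -3.16529751e-01]
 [-8.41640488e-04 -3.16116940e-01  9.48719860e-01 -1.41430413e+02]
 [ 0.00000000e+00  0.00000000e+00  0.00000000e+00  1.00000000e+00]]
```

View pics/scene0.png

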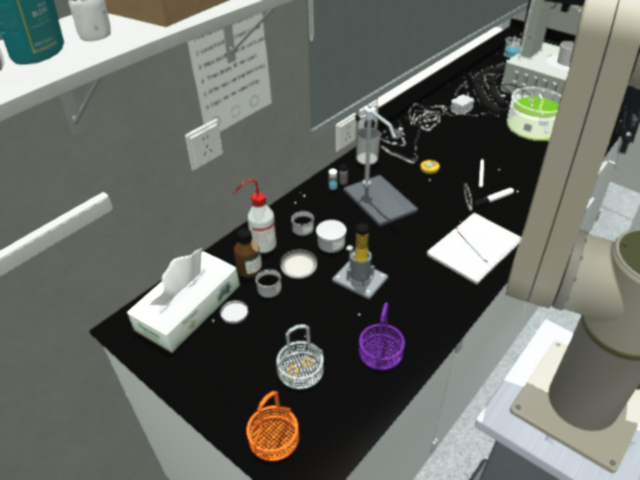

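View pics/top0.png

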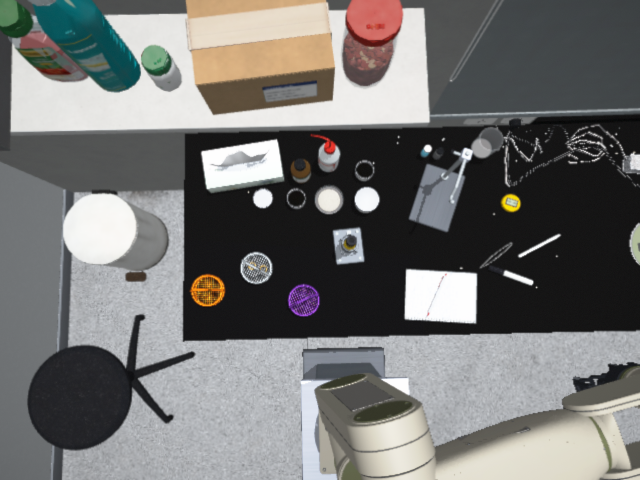

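Candidates for the basket: bright wire basket with brass bits at scene (300,365) / top (256,268); orange look-alike at scene (273,430) / top (208,290); purple at scene (382,345) / top (304,300). By the description I choose the bright one. The torch and cradle are at scene (361,262) / top (348,243). The stand is at scene (380,195), with its hook near (397,135); in top, the boss is at (466,155) and the hook near (452,200). I'll check these in a close crop.

```bash
cat > h.py <<'E'
from rig import *
import numpy as np, cv2
from scipy.spatial.transform import Rotation as R
def cam(f,obs=None):
    if "extrinsics" in f: return f["intrinsics"],f["D"],f["extrinsics"]
    T=np.eye(4);T[:3,:3]=R.from_euler('xyz',obs["eef_rot"]).as_matrix();T[:3,3]=obs["position"]
    return f["intrinsics"],f["D"],T@f["T_tool_cam"]
def ray(c,uv):
    K,D,T=c;p=cv2.undistortPoints(np.array([[uv]],float),K,np.array(D))[0,0]
    d=T[:3,:3]@np.array([p[0],p[1],1]);return T[:3,3],d/np.linalg.norm(d)
def plane(c,uv,z):
    o,d=ray(c,uv);return o+d*(z-o[2])/d[2]
def tri(obs):  # [(cam,uv),...] -> point, residuals
    A=np.zeros((3,3));b=np.zeros(3);rs=[ray(c,u) for c,u in obs]
    for o,d in rs: P=np.eye(3)-np.outer(d,d);A+=P;b+=P@o
    x=np.linalg.solve(A,b);return x,[np.linalg.norm(np.cross(x-o,d)) for o,d in rs]
def proj(c,p):
    K,D,T=c;M=np.linalg.inv(T);return cv2.projectPoints(np.array([p],float),cv2.Rodrigues(M[:3,:3])[0],M[:3,3],K,np.array(D))[0][0,0]
def mont(name,items): # (img rgb,x0,y0,w,h) -> 400x300 tiles, 2x2
    t=[cv2.resize(i[y:y+h,x:x+w,::-1],(400,300),interpolation=cv2.INTER_CUBIC) for i,x,y,w,h in items]
    cv2.imwrite(name,np.vstack([np.hstack(t[:2]),np.hstack(t[2:])]))
E
python3 - <<'E'
from h import *
s=grab_frame("scene")["color"];t=grab_frame("top")["color"]
mont("pics/crop1.png",[(s,250,310,100,75),(t,220,230,100,75),(s,320,90,100,75),(t,400,140,100,75)])
E
```

```text
(no output)
```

View pics/crop1.png

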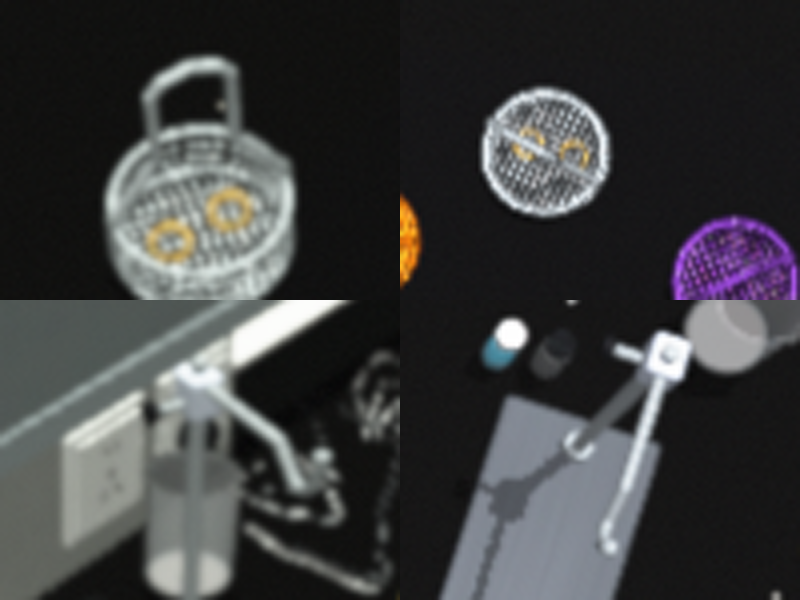

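The top row confirms the bright basket with two brass rings. In top, its rim centre is about (256.5,268) and the handle runs (242.5,260)–(271,275); in scene, the arch is about (286,333)–(309,325.5). The bottom row shows the hook's ball tip at scene (400.5,128.7) / top (452.5,202), and the boss at scene (370,112) / top (467,154).

```bash
cat > m1.py <<'E'
from h import *
np.set_printoptions(precision=1,suppress=True)
fs=grab_frame("scene");ft=grab_frame("top");s=cam(fs);t=cam(ft)
I=ft["color"];m=np.zeros(I.shape[:2],np.uint8);m[245:292,232:282]=(I[245:292,232:282].max(2)>90)*255
m[:,282:]=0
c=max(cv2.findContours(m,0,1)[0],key=cv2.contourArea);e=cv2.fitEllipse(cv2.convexHull(c));print("rim",e)
ctr=plane(t,e[0],36);print("basket ctr",ctr)
a=plane(t,(242.5,260),36);b=plane(t,(271,275),36);print("handle dir",np.degrees(np.arctan2(*(a-b)[1::-1])),np.linalg.norm(a-b))
print("tip",tri([(s,(400.5,128.7)),(t,(452.5,202))]),"boss",tri([(s,(370,112)),(t,(467,154.2))]))
for p in((286.3,333),(298.7,328),(308.7,325.5)):
    for z in (137,): print("arch",plane(s,p,z))
# torch: yellow tail
for n,f,c,(x,y,w,h) in(("s",fs,s,(340,210,50,90)),("t",ft,t,(330,225,40,40))):
    H=cv2.cvtColor(f["color"],cv2.COLOR_RGB2HSV)[y:y+h,x:x+w];k=cv2.inRange(H,(18,110,50),(35,255,255))
    ys,xs=np.nonzero(k);print(n,"yellow",xs.min()+x,xs.max()+x,ys.min()+y,ys.max()+y,xs.mean()+x,ys.mean()+y)
mont("pics/crop2.png",[(fs["color"],320,210,80,60+30),(ft["color"],320,215,60,45),(fs["color"],380,110,40,30),(ft["color"],430,180,40,30)])
E
python3 m1.py
```

```text
rim ((255.8338623046875, 267.6296081542969), (31.784812927246094, 32.50295639038086), 100.51715850830078)
basket ctr [481.6 283.1  36. ]
handle dir 60.99953021135131 96.28130246419313
tip (array([ 622. , -248.8,  260.7]), [np.float64(0.33090522065196426), np.float64(0.3309052206519628)]) boss (array([ 751.3, -300.4,  239.3]), [np.float64(0.9118989088321497), np.float64(0.9118989088319475)])
arch [485.4 309.3 137. ]
arch [475.7 286.  137. ]
arch [465.3 269.8 137. ]
s yellow 355 368 233 261 361.34124629080117 246.86943620178042
t yellow 344 354 240 249 347.84444444444443 245.75555555555556
```

View pics/crop2.png

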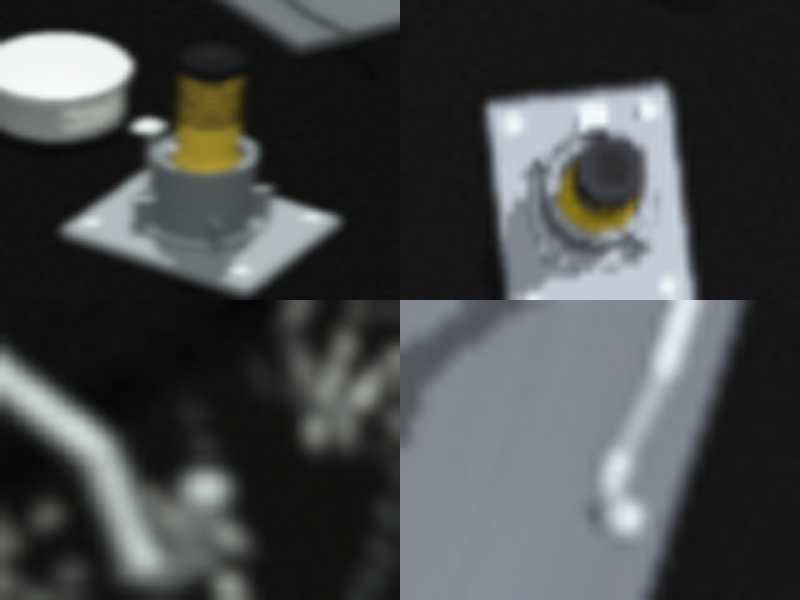

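```bash
cat >> h.py <<'E'
def plan(wps,start=None,n=5):
    """wps: world (x,y,z,yawdeg); prints rows travel/spin per leg from the previous one (tool down)"""
    if start is None:
        o=get_obs();start=[*o["position"],np.degrees(o["eef_rot"][2])]
    p=np.array(start,float)
    for w in wps:
        w=np.array(w,float);c,s=np.cos(np.radians(p[3])),np.sin(np.radians(p[3]))
        d=w[:3]-p[:3];tx=d[0]*c+d[1]*s;ty=d[0]*s-d[1]*c  # tool x=(c,s,0) y=(s,-c,0) z=-z
        sp=-((w[3]-p[3]+180)%360-180)
        print("travel",np.round([tx,ty,-d[2]],1).tolist(),"spin",round(sp,1),"rows",int(np.ceil(max(np.linalg.norm(d)/41.7,abs(sp)/7.16))));p=w
E
python3 - <<'E'
from h import *
np.set_printoptions(precision=1,suppress=True)
fs=grab_frame("scene");ft=grab_frame("top");s=cam(fs);t=cam(ft)
b=plane(t,(467,154.2),266);tip=tri([(s,(400.7,128.8)),(t,(452.7,201.7))])[0]
print("boss",b,"tip",tip,"yaw",np.degrees(np.arctan2(*(b-tip)[1::-1])))
a1=plane(t,(459,180),251);a2=plane(t,(465,160),251);print("arm",a1,a2,np.degrees(np.arctan2(*(a2-a1)[1::-1])))
q=[plane(t,p,14) for p in((427.5,164.2),(465,175),(447,231),(411,222))];print(q)
for i,j in((3,0),(2,1)):print(np.degrees(np.arctan2(*(q[j]-q[i])[1::-1])))
print("torch tail",tri([(s,(362.4,226.5)),(t,(351.8,240.8))]))
plan([(250,-390,240,45),(310,-220,240,72),(365,-50,240,98),(415,110,240,125),(420,230,240,151)],start=[189.2,-569.4,231.3,18.4])
E
```

```text
boss [ 744.3 -291.6  266. ] tip [ 622.6 -249.8  259.8] yaw -18.95094007027666
arm [ 680.8 -271.6  251. ] [ 733.4 -290.2  251. ] -19.466415864945404
[array([ 789.5, -247.3,   14. ]), array([ 752.3, -360.5,   14. ]), array([ 580. , -295.6,   14. ]), array([ 610.4, -188. ,   14. ])]
-18.326425838160453
-20.634873119680694
torch tail (array([540.6,   4.6, 163.8]), [np.float64(0.9226600541009677), np.float64(0.9226600541009639)])
travel [114.3, -151.0, -8.7] spin -26.6 rows 5
travel [162.6, -77.8, -0.0] spin -27.0 rows 5
travel [178.7, -0.2, -0.0] spin -26.0 rows 5
travel [151.5, 71.8, -0.0] spin -27.0 rows 5
travel [95.4, 72.9, -0.0] spin -26.0 rows 4
```

Emit:
step_arm([
  {"hand": 1, "travel": [114, -151, -9], "spin": -26.6},
  {"hand": 1, "travel": [114, -151, -9], "spin": -26.6},
  {"hand": 1, "travel": [114, -151, -9], "spin": -26.6},
  {"hand": 1, "travel": [114, -151, -9], "spin": -26.6},
  {"hand": 1, "travel": [114, -151, -9], "spin": -26.6},
])

```text
t: 0.87
position: [250.7, -387.0, 240.4]
eef_rot: [-3.142, -0.001, 0.792]
ft_force: [-0.6, -0.2, 0.6]
gripper_width: 85.4
grip_force: 0.0
```

Emit:
step_arm([
  {"hand": 1, "travel": [163, -78, 0], "spin": -27},
  {"hand": 1, "travel": [163, -78, 0], "spin": -27},
  {"hand": 1, "travel": [163, -78, 0], "spin": -27},
  {"hand": 1, "travel": [163, -78, 0], "spin": -27},
  {"hand": 1, "travel": [163, -78, 0], "spin": -27},
])

```text
t: 1.28
position: [311.0, -215.9, 240.6]
eef_rot: [3.14, -0.001, 1.265]
ft_force: [-0.6, -1.0, 0.9]
gripper_width: 85.3
grip_force: 0.0
```

Emit:
step_arm([
  {"hand": 1, "travel": [179, 0, 0], "spin": -26},
  {"hand": 1, "travel": [179, 0, 0], "spin": -26},
  {"hand": 1, "travel": [179, 0, 0], "spin": -26},
  {"hand": 1, "travel": [179, 0, 0], "spin": -26},
  {"hand": 1, "travel": [179, 0, 0], "spin": -26},
])

```text
t: 1.7
position: [366.2, -44.9, 240.7]
eef_rot: [3.14, -0.001, 1.72]
ft_force: [0.1, -0.3, -0.3]
gripper_width: 85.4
grip_force: 0.0
```

```bash
python3 -c "
from h import *
plan([(420,115,240,125),(476,285,240,151)])"
```

```text
travel [150.1, 76.9, 0.7] spin -26.5 rows 5
travel [107.1, 143.4, -0.0] spin -26.0 rows 5
```

Emit:
step_arm([
  {"hand": 1, "travel": [150, 77, 1], "spin": -26.5},
  {"hand": 1, "travel": [150, 77, 1], "spin": -26.5},
  {"hand": 1, "travel": [150, 77, 1], "spin": -26.5},
  {"hand": 1, "travel": [150, 77, 1], "spin": -26.5},
  {"hand": 1, "travel": [150, 77, 1], "spin": -26.5},
])

```text
t: 2.12
position: [421.4, 115.7, 239.1]
eef_rot: [3.14, -0.002, 2.184]
ft_force: [1.0, -0.0, -0.1]
gripper_width: 85.5
grip_force: 0.0
```

Emit:
step_arm([
  {"hand": 1, "travel": [107, 143, 0], "spin": -26},
  {"hand": 1, "travel": [107, 143, 0], "spin": -26},
  {"hand": 1, "travel": [107, 143, 0], "spin": -26},
  {"hand": 1, "travel": [107, 143, 0], "spin": -26},
  {"hand": 1, "travel": [107, 143, 0], "spin": -26},
])

```text
t: 2.53
position: [478.5, 283.3, 238.6]
eef_rot: [3.14, -0.001, 2.634]
ft_force: [1.0, 1.3, 0.4]
gripper_width: 85.2
grip_force: 0.0
```

Emit:
step_arm([
  {"hand": 1, "travel": [0, 0, 0], "spin": 0},
  {"hand": 1, "travel": [0, 0, 0], "spin": 0},
])

```text
t: 2.7
position: [477.8, 278.7, 238.9]
eef_rot: [-3.14, -0.0, 2.627]
ft_force: [-0.1, -0.5, -0.7]
gripper_width: 85.0
grip_force: 0.0
```

```bash
python3 - <<'E'
from h import *
import pickle
o=get_obs();f=grab_frame("wrist");pickle.dump((o,f),open("w1.pkl","wb"));cv2.imwrite("pics/w1.png",f["color"][:,:,::-1]);print(o["position"],o["eef_rot"],o["joint_positions"])
E
```

```text
[477.82245666 278.73545832 238.9103169 ] [-3.14030221e+00 -2.84636426e-04  2.62650989e+00] [ 4.35737990e-01  2.01321865e-03  1.60843512e+00 -5.18486575e-04
  1.53235998e+00 -6.19955514e-01]
```

View pics/w1.png

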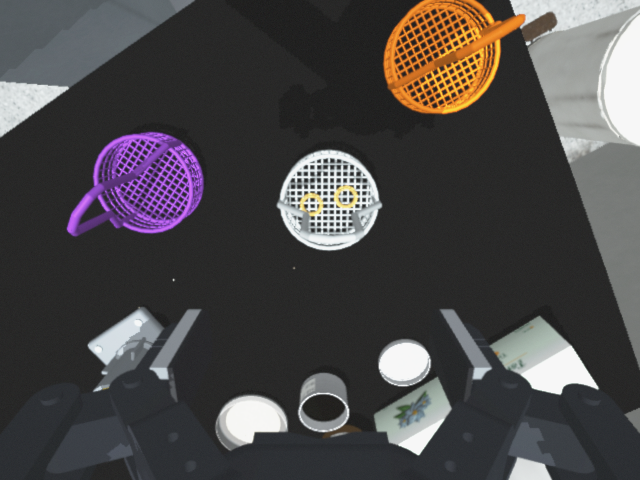

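The wrist view shows the bright basket with both rings: rim centre about (329,200), handle feet at (280,205) and (378,205), legs coming up to about (305,232) and (357,232). The orange (443,55) and purple (148,182) look-alikes stand well clear of it.

```bash
python3 - <<'E'
from h import *
import pickle
np.set_printoptions(precision=1,suppress=True)
o,f=pickle.load(open("w1.pkl","rb"));c=cam(f,o)
I=f["color"].copy();cv2.imwrite("pics/w1c.png",cv2.resize(I[140:265,260:400,::-1],(784,700-100),interpolation=cv2.INTER_CUBIC))
for uv,z in(((329,200),36),((280,205),36),((378,205),36),((305,232),130),((357,232),130)): print(uv,plane(c,uv,z))
for z in(0,4,36,80,110,137): print(z,proj(c,(481.6,283.1,z)))
E
```

```text
(329, 200) [480.8 286.5  36. ]
(280, 205) [462.6 244.8  36. ]
(378, 205) [507.3 323.6  36. ]
(305, 232) [472.2 270.2 130. ]
(357, 232) [489.8 301.3 130. ]
0 [325.7 194.1]
4 [325.7 195. ]
36 [326.2 202.5]
80 [327.  215.2]
110 [327.6 226. ]
137 [328.3 237.8]
```

View pics/w1c.png

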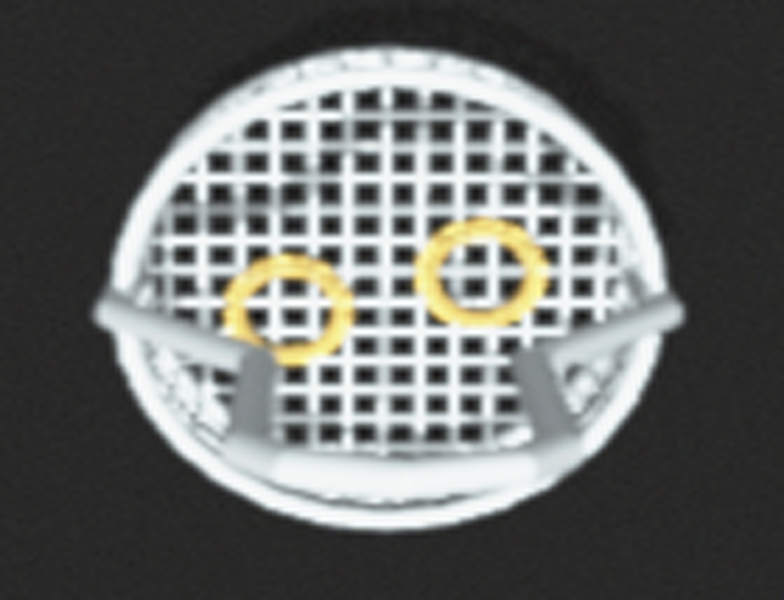

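The close crop shows both rings on the bright basket's floor. In full-frame pixels, the arch runs (302,236)–(362,235) with its middle at (330.5,238), the legs' lower bends are at (306,215) and (355,214), and the rim ends are at (279,204.6) and (380.5,205).

```bash
python3 - <<'E'
from h import *
import pickle
np.set_printoptions(precision=1,suppress=True)
o,f=pickle.load(open("w1.pkl","rb"));c=cam(f,o);s=cam(grab_frame("scene"))
print("arch mid",tri([(c,(330.5,238)),(s,(298.7,328))]), "ends",tri([(c,(302,235.8)),(s,(308.7,325.5))]),tri([(c,(361.8,234.8)),(s,(286.3,333))]))
def yaw(a,b,z):
    a,b=plane(c,a,z),plane(c,b,z);print(z,(a+b)/2,np.linalg.norm(b-a),np.degrees(np.arctan2(*(b-a)[1::-1])))
yaw((278.8,204.6),(380.5,205),36);yaw((306.1,215),(355.2,214),76);yaw((302,235.8),(361.8,234.8),130);print(plane(c,(330.5,238),137))
E
```

```text
arch mid (array([483.1, 281.8, 128.1]), [np.float64(2.370902486309544), np.float64(2.3709024863094648)]) ends (array([472.5, 265.2, 127.4]), [np.float64(2.118172614641846), np.float64(2.1181726146418267)]) (array([494.4, 302.4, 123.8]), [np.float64(1.036477338503496), np.float64(1.0364773385034098)])
36 [485.1 284.8  36. ] 93.96734932359035 60.25585534936948
76 [483.6 285.5  76. ] 40.41761520635531 61.695807867212615
130 [483.4 285.1 130. ] 41.22684053375736 61.497168584717706
[482.5 284.3 137. ]
```

```bash
python3 -c "
from h import *
plan([(483.3,284.8,92.5,151.3)])"
```

```text
travel [-1.1, 8.9, 146.8] spin -0.9 rows 4
```

Emit:
step_arm([
  {"hand": 1, "travel": [-1, 9, 30], "spin": -0.9},
  {"hand": 1, "travel": [-1, 9, 70], "spin": -0.9},
  {"hand": 1, "travel": [-1, 9, 110], "spin": -0.9},
  {"hand": 1, "travel": [-1, 9, 135], "spin": -0.9},
  {"hand": 1, "travel": [-1, 9, 147], "spin": -0.9},
])

```text
t: 3.22
position: [480.7, 283.3, 88.0]
eef_rot: [-3.136, -0.003, 2.64]
ft_force: [-1.2, 0.3, -1.3]
gripper_width: 85.3
grip_force: 0.0
```

Emit:
step_arm([
  {"hand": 1, "travel": [0, 0, 0], "spin": 0},
  {"hand": 0.3, "travel": [0, 0, 0], "spin": 0},
  {"hand": 0.3, "travel": [0, 0, 0], "spin": 0},
], force=30)

```text
t: 3.47
position: [485.2, 286.5, 95.2]
eef_rot: [3.138, 0.003, 2.641]
ft_force: [0.4, 0.3, 0.3]
gripper_width: 63.9
grip_force: 0.0
```

```bash
python3 - <<'E'
from h import *
import pickle
o=get_obs();f=grab_frame("wrist");pickle.dump((o,f),open("w2.pkl","wb"));cv2.imwrite("pics/w2.png",f["color"][100:,:,::-1]);print(o["position"],o["eef_rot"],o["gripper_width"])
E
```

```text
[485.16287981 286.50341255  95.21456878] [3.13819626e+00 2.51159893e-03 2.64122391e+00] 63.87601331534774
```

View pics/w2.png

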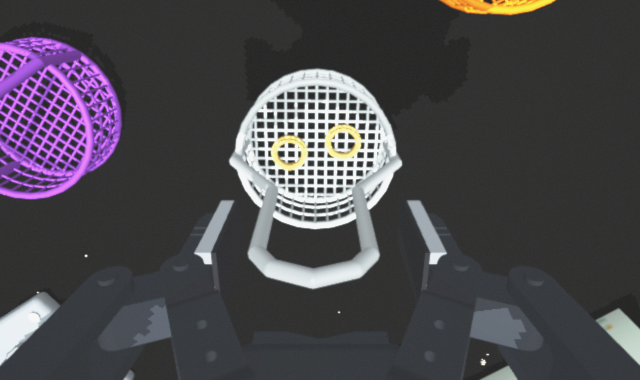

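The wrist view shows the handle between the open pads: legs at about x=265 and 370, pads at 232 and 410 in the crop, so it is well centred. I'll close on it.

Emit:
step_arm([
  {"hand": -0.3, "travel": [0, 0, 0], "spin": 0},
  {"hand": -0.3, "travel": [0, 0, 0], "spin": 0},
  {"hand": -0.3, "travel": [0, 0, 0], "spin": 0},
  {"hand": -0.3, "travel": [0, 0, 0], "spin": 0},
  {"hand": -0.3, "travel": [0, 0, 0], "spin": 0},
], force=40)

```text
t: 3.93
position: [485.0, 286.6, 95.2]
eef_rot: [3.139, 0.003, 2.642]
ft_force: [-0.9, -3.5, 6.9]
gripper_width: 44.5
grip_force: 39.6
```

```bash
python3 -c "
from h import *
o=get_obs();print(o['position'],o['eef_rot'],o['gripper_width'],o['grip_force'],o['ft_force'])"
```

```text
[484.97838991 286.57059364  95.1566187 ] [3.13893904e+00 2.80188321e-03 2.64212797e+00] 44.47615557451863 39.56571076065302 [-0.94592121 -3.51434916  6.87869865]
```

```bash
python3 -c "
from h import *
plan([(485,286.6,200,151.4),(480,255,300,151.4),(495,120,300,151.4),(515,-10,300,154.4),(538,-130,300,157.4),(556,-226,270,160.7)])"
```

```text
travel [-0.0, 0.0, -104.8] spin -0.0 rows 3
travel [-10.7, -30.1, -100.0] spin -0.0 rows 3
travel [-77.8, -111.3, -0.0] spin -0.0 rows 4
travel [-79.8, -104.6, -0.0] spin -3.0 rows 4
travel [-72.6, -98.3, -0.0] spin -3.0 rows 3
travel [-53.5, -81.7, 30.0] spin -3.3 rows 3
```

Emit:
step_arm([
  {"hand": -0.3, "travel": [0, 0, -10], "spin": 0},
  {"hand": -0.3, "travel": [0, 0, -30], "spin": 0},
  {"hand": -0.3, "travel": [0, 0, -55], "spin": 0},
  {"hand": -0.3, "travel": [0, 0, -80], "spin": 0},
  {"hand": -0.3, "travel": [0, 0, -105], "spin": 0},
])

```text
t: 4.35
position: [483.3, 286.4, 199.6]
eef_rot: [3.141, 0.0, 2.642]
ft_force: [0.7, -0.6, -1.2]
gripper_width: 44.9
grip_force: 41.0
```

Emit:
step_arm([
  {"hand": -0.3, "travel": [0, 0, -25], "spin": 0},
  {"hand": -0.3, "travel": [-1, -4, -50], "spin": 0},
  {"hand": -0.3, "travel": [-3, -10, -75], "spin": 0},
  {"hand": -0.3, "travel": [-6, -18, -90], "spin": 0},
  {"hand": -0.3, "travel": [-11, -30, -100], "spin": 0},
])

```text
t: 4.77
position: [479.2, 255.2, 301.3]
eef_rot: [3.137, 0.003, 2.643]
ft_force: [0.3, -0.3, -1.3]
gripper_width: 44.7
grip_force: 41.1
```

Emit:
step_arm([
  {"hand": -0.3, "travel": [-14, -18, 0], "spin": 0},
  {"hand": -0.3, "travel": [-29, -40, 0], "spin": 0},
  {"hand": -0.3, "travel": [-45, -63, 0], "spin": 0},
  {"hand": -0.3, "travel": [-61, -87, 0], "spin": 0},
  {"hand": -0.3, "travel": [-78, -111, 0], "spin": 0},
])

```text
t: 5.18
position: [493.4, 118.2, 297.5]
eef_rot: [-3.142, -0.0, 2.643]
ft_force: [0.6, -0.4, -0.7]
gripper_width: 44.6
grip_force: 41.1
```

Emit:
step_arm([
  {"hand": -0.3, "travel": [-16, -21, 0], "spin": -0.6},
  {"hand": -0.3, "travel": [-32, -42, 0], "spin": -1.2},
  {"hand": -0.3, "travel": [-48, -63, 0], "spin": -1.8},
  {"hand": -0.3, "travel": [-64, -84, 0], "spin": -2.4},
  {"hand": -0.3, "travel": [-80, -105, 0], "spin": -3},
])

```text
t: 5.6
position: [513.3, -12.4, 297.5]
eef_rot: [-3.142, -0.0, 2.695]
ft_force: [0.0, 0.2, -1.2]
gripper_width: 44.5
grip_force: 41.1
```

Emit:
step_arm([
  {"hand": -0.3, "travel": [-16, -22, 0], "spin": -0.6},
  {"hand": -0.3, "travel": [-32, -44, 0], "spin": -1.2},
  {"hand": -0.3, "travel": [-47, -65, 0], "spin": -1.8},
  {"hand": -0.3, "travel": [-61, -83, 0], "spin": -2.4},
  {"hand": -0.3, "travel": [-73, -98, 0], "spin": -3},
])

```text
t: 6.02
position: [536.7, -132.7, 297.3]
eef_rot: [-3.141, -0.0, 2.746]
ft_force: [0.9, 0.6, -0.5]
gripper_width: 44.5
grip_force: 41.1
```

Emit:
step_arm([
  {"hand": -0.3, "travel": [-15, -22, 5], "spin": -0.7},
  {"hand": -0.3, "travel": [-29, -44, 12], "spin": -1.4},
  {"hand": -0.3, "travel": [-41, -62, 20], "spin": -2.1},
  {"hand": -0.3, "travel": [-49, -75, 26], "spin": -2.8},
  {"hand": -0.3, "travel": [-53, -82, 30], "spin": -3.3},
])

```text
t: 6.43
position: [553.8, -228.8, 266.2]
eef_rot: [-3.141, -0.002, 2.803]
ft_force: [-0.2, -0.1, -1.0]
gripper_width: 44.9
grip_force: 41.1
```

Emit:
step_arm([
  {"hand": -0.3, "travel": [0, 0, 0], "spin": 0},
  {"hand": -0.3, "travel": [0, 0, 0], "spin": 0},
  {"hand": -0.3, "travel": [0, 0, 0], "spin": 0},
])

```text
t: 6.68
position: [554.7, -225.9, 268.0]
eef_rot: [3.141, 0.0, 2.805]
ft_force: [0.6, -0.2, -1.2]
gripper_width: 44.4
grip_force: 41.1
```

```bash
python3 - <<'E'
from h import *
import pickle
o=get_obs();f=grab_frame("wrist");pickle.dump((o,f),open("w3.pkl","wb"));print(o["position"],o["eef_rot"],o["gripper_width"],o["ft_force"])
s=grab_frame("scene")["color"];t=grab_frame("top")["color"];w=f["color"]
pickle.dump((s,t),open("st3.pkl","wb"))
mont("pics/m3.png",[(w,120,120,400,300),(w,220,220,200,150),(s,340,90,120,90),(t,400,150,120,90)])
E
```

```text
[ 554.72578829 -225.89867822  267.9562221 ] [3.14123567e+00 4.62228994e-04 2.80463519e+00] 44.43411307489614 [ 0.5646692  -0.17415264 -1.22692073]
```

View pics/m3.png

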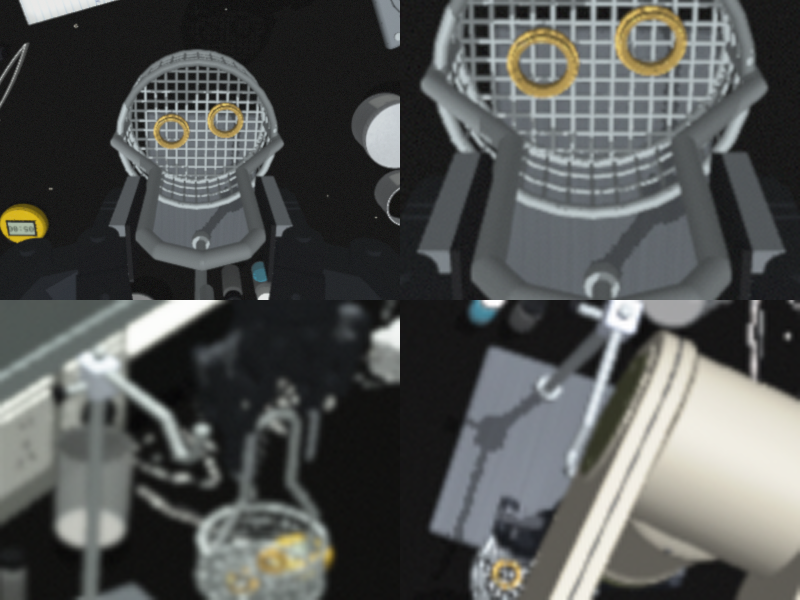

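The basket hangs straight in the grip with both rings inside. The hook's ball shows between the legs at wrist (321,361.5), with the legs' middle at x≈320, so sideways alignment is good.

```bash
python3 - <<'E'
from h import *
import pickle
np.set_printoptions(precision=1,suppress=True)
o,f=pickle.load(open("w3.pkl","rb"));c=cam(f,o)
s=cam(grab_frame("scene"));t=cam(grab_frame("top"))
b=plane(c,(321,361.5),261);print("ball wrist",b, "3-view",tri([(c,(321,361.5)),(s,(400.7,128.8)),(t,(452.7,201.7))]))
T=R.from_euler('xyz',o["eef_rot"]).as_matrix()
for z in(255,261):print("ball in tool",T.T@(plane(c,(321,361.5),z)-o["position"]))
print("ctr",T.T@(tri([(s,(400.7,128.8)),(t,(452.7,201.7))])[0]-o["position"]))
# arm line seen by wrist: arm axis points
for p in((459,180),(465,160)): print(proj(c,plane(t,p,251)))
print(proj(c,o["position"]+[0,0,19]))
E
```

```text
ball wrist [ 582.4 -234.9  261. ] 3-view (array([ 615.3, -247.4,  249.8]), [np.float64(21.526853052694197), np.float64(12.526458118577061), np.float64(10.161014829375834)])
ball in tool [-33.6   0.7  13. ]
ball in tool [-29.1   0.7   7. ]
ctr [-71.9  -0.1   8.2]
[317.2 502.7]
[317.2 565.2]
[319.4 339.7]
```

Emit:
step_arm([
  {"hand": -0.3, "travel": [-15, 0, 15], "spin": 0},
  {"hand": -0.3, "travel": [-35, 0, 15], "spin": 0},
  {"hand": -0.3, "travel": [-58, 0, 15], "spin": 0},
  {"hand": -0.3, "travel": [-78, 0, 15], "spin": 0},
  {"hand": -0.3, "travel": [-91, 0, 15], "spin": 0},
])

```text
t: 7.35
position: [642.0, -256.8, 252.1]
eef_rot: [3.142, 0.0, 2.805]
ft_force: [-0.8, -0.7, -1.4]
gripper_width: 44.8
grip_force: 41.1
```

Emit:
step_arm([
  {"hand": -0.3, "travel": [0, 0, 0], "spin": 0},
  {"hand": -0.3, "travel": [0, 0, 0], "spin": 0},
  {"hand": -0.3, "travel": [0, 0, 0], "spin": 0},
])

```text
t: 7.6
position: [640.2, -256.4, 252.2]
eef_rot: [3.142, -0.001, 2.805]
ft_force: [-0.2, -0.1, -0.8]
gripper_width: 44.8
grip_force: 41.1
```

```bash
python3 - <<'E'
from h import *
import pickle
o=get_obs();f=grab_frame("wrist");pickle.dump((o,f),open("w4.pkl","wb"));print(o["position"],o["eef_rot"],o["gripper_width"],o["ft_force"])
c=cam(f,o);print("tip pred",proj(c,(622.6,-249.8,261)),"boss",proj(c,(744,-291.6,260)))
s=grab_frame("scene")["color"];w=f["color"]
mont("pics/m4.png",[(w,120,120,400,300),(w,220,290,200,150),(s,340,90,120,90),(s,370,110,60,45)])
E
```

```text
[ 640.18891572 -256.38836078  252.2324754 ] [ 3.14154619e+00 -5.59482401e-04  2.80472675e+00] 44.844748505751085 [-0.19211707 -0.12050344 -0.78781046]
tip pred [320.49054204 281.81949456] boss [321.85839948 516.03059982]
```

View pics/m4.png

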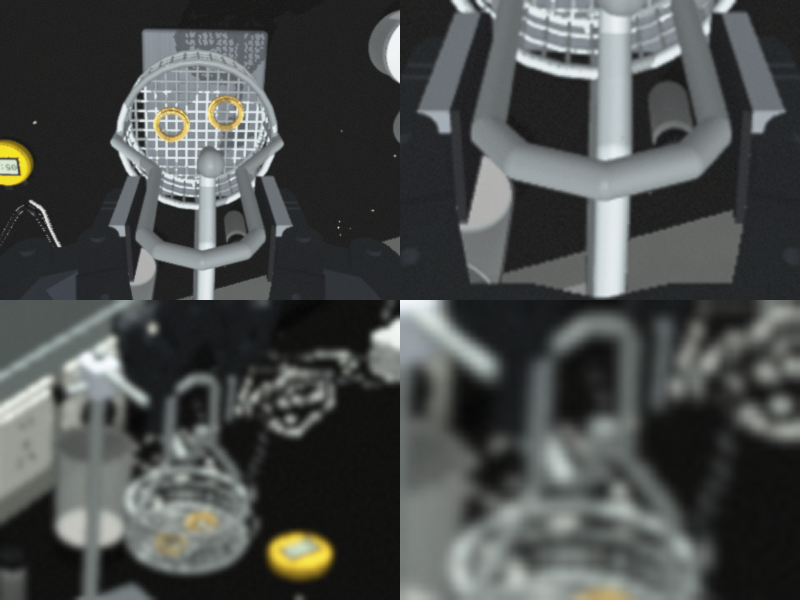

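The hook now passes between the legs with the arch over the trough. The ball is at wrist (330,280), about 3 mm to tool +y, and the arm is at (326,385). I'll shift 2.5 mm in y and lower.

Emit:
step_arm([
  {"hand": -0.3, "travel": [0, 2.5, 8], "spin": 0},
  {"hand": -0.3, "travel": [0, 2.5, 20], "spin": 0},
  {"hand": -0.3, "travel": [0, 2.5, 33], "spin": 0},
  {"hand": -0.3, "travel": [0, 2.5, 43], "spin": 0},
  {"hand": -0.3, "travel": [0, 2.5, 48], "spin": 0},
])

```text
t: 8.12
position: [640.0, -253.8, 200.5]
eef_rot: [3.141, -0.005, 2.804]
ft_force: [0.3, -0.8, -1.8]
gripper_width: 44.5
grip_force: 41.1
```

Emit:
step_arm([
  {"hand": -0.3, "travel": [0, 0, 0], "spin": 0},
  {"hand": -0.3, "travel": [0, 0, 0], "spin": 0},
  {"hand": -0.3, "travel": [0, 0, 2], "spin": 0},
  {"hand": -0.3, "travel": [0, 0, 2], "spin": 0},
])

```text
t: 8.45
position: [641.8, -254.7, 202.9]
eef_rot: [-3.141, 0.001, 2.804]
ft_force: [0.6, -0.7, -1.3]
gripper_width: 44.6
grip_force: 41.1
```

Emit:
step_arm([
  {"hand": -0.3, "travel": [0, 0, 1.5], "spin": 0},
  {"hand": -0.3, "travel": [0, 0, 1.5], "spin": 0},
])

```text
t: 8.62
position: [641.6, -254.5, 201.1]
eef_rot: [-3.142, 0.001, 2.804]
ft_force: [-0.4, -0.2, -1.3]
gripper_width: 44.7
grip_force: 41.1
```

Emit:
step_arm([
  {"hand": -0.3, "travel": [0, 0, 2], "spin": 0},
  {"hand": -0.3, "travel": [0, 0, 2], "spin": 0},
  {"hand": -0.3, "travel": [0, 0, 2], "spin": 0},
])

```text
t: 8.87
position: [641.3, -254.4, 198.7]
eef_rot: [3.142, -0.0, 2.804]
ft_force: [-0.3, 0.2, -1.1]
gripper_width: 44.7
grip_force: 41.1
```

Emit:
step_arm([
  {"hand": -0.3, "travel": [0, 0, 1.5], "spin": 0},
  {"hand": -0.3, "travel": [0, 0, 1.5], "spin": 0},
  {"hand": -0.3, "travel": [0, 0, 1.5], "spin": 0},
])

```text
t: 9.12
position: [641.3, -254.4, 197.1]
eef_rot: [3.142, -0.0, 2.804]
ft_force: [0.4, -0.3, -2.0]
gripper_width: 44.4
grip_force: 41.1
```

Emit:
step_arm([
  {"hand": 0.2, "travel": [0, 0, 0], "spin": 0},
  {"hand": 0.4, "travel": [0, 0, 0], "spin": 0},
  {"hand": 0.9, "travel": [0, 0, 0], "spin": 0},
  {"hand": 0.9, "travel": [0, 0, 0], "spin": 0},
  {"hand": 0.9, "travel": [0, 0, 0], "spin": 0},
])

```text
t: 9.53
position: [641.5, -254.5, 197.5]
eef_rot: [-3.142, 0.0, 2.804]
ft_force: [-0.6, 1.1, 0.1]
gripper_width: 81.3
grip_force: 0.0
```

Emit:
step_arm([
  {"hand": 0.9, "travel": [0, 0, -10], "spin": 0},
  {"hand": 0.9, "travel": [0, 0, -25], "spin": 0},
  {"hand": 0.9, "travel": [0, 0, -50], "spin": 0},
  {"hand": 0.9, "travel": [0, 0, -80], "spin": 0},
  {"hand": 0.9, "travel": [0, 0, -110], "spin": 0},
])

```text
t: 9.95
position: [641.0, -254.3, 308.7]
eef_rot: [3.141, -0.001, 2.804]
ft_force: [0.4, -0.6, -0.3]
gripper_width: 80.8
grip_force: 0.0
```

```bash
python3 - <<'E'
from h import *
import pickle
o=get_obs();f=grab_frame("wrist");pickle.dump((o,f),open("w5.pkl","wb"));print(o["position"],o["eef_rot"],o["gripper_width"],o["joint_positions"])
s=grab_frame("scene");t=grab_frame("top");pickle.dump((s,t),open("st5.pkl","wb"));w=f["color"]
mont("pics/m5.png",[(w,0,0,640,480),(w,220,200,200,150),(s["color"],340,90,120,90),(t["color"],320,210,80,60)])
E
```

```text
[ 640.99659099 -254.25232735  308.73775954] [ 3.14149950e+00 -8.19522783e-04  2.80434953e+00] 80.81014431172565 [-4.51932303e-01  3.63574209e-01  1.07757106e+00 -1.25053580e-06
  1.70127218e+00 -1.68548563e+00]
```

View pics/m5.png

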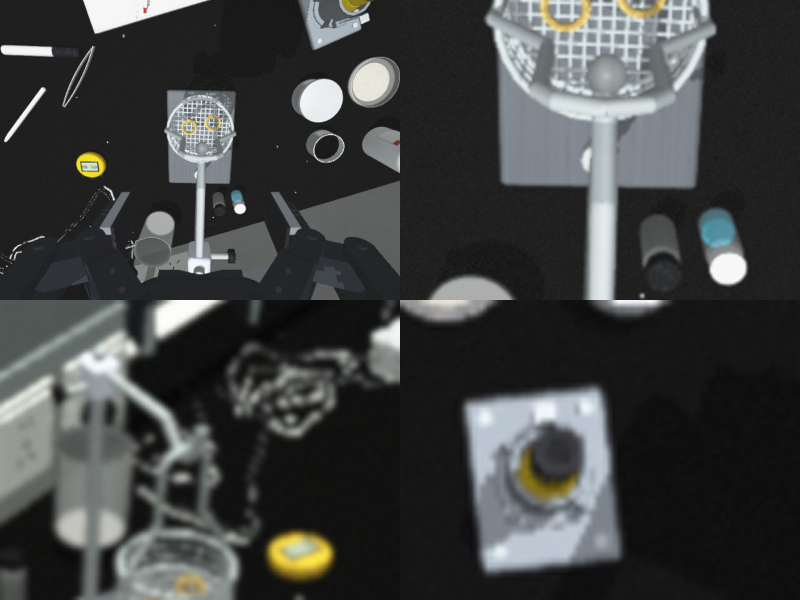

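The basket hangs on the hook: its arch sits behind the ball, both rings are inside, and the fingers are clear. Tail pixel of the torch in top is (351.4,240.6). All 10 views are used, so from here I measure numerically only. Next is the torch.

```bash
python3 -c "
from h import *
plan([(590,-125,300,125.5),(541,5,270,90)])"
```

```text
travel [93.1, 105.3, 13.0] spin 35.2 rows 5
travel [134.3, 35.6, 30.0] spin 35.5 rows 5
```

Emit:
step_arm([
  {"hand": 0.9, "travel": [93, 105, 10], "spin": 35},
  {"hand": 0.9, "travel": [93, 105, 10], "spin": 35},
  {"hand": 0.9, "travel": [93, 105, 10], "spin": 35},
  {"hand": 0.9, "travel": [93, 105, 10], "spin": 35},
  {"hand": 0.9, "travel": [93, 105, 10], "spin": 35},
])

```text
t: 10.52
position: [586.9, -120.6, 296.6]
eef_rot: [-3.141, -0.002, 2.191]
ft_force: [-0.0, -0.8, -0.3]
gripper_width: 81.1
grip_force: 0.0
```

Emit:
step_arm([
  {"hand": 0.6, "travel": [134, 36, 30], "spin": 35.5},
  {"hand": 0.6, "travel": [134, 36, 30], "spin": 35.5},
  {"hand": 0.6, "travel": [134, 36, 30], "spin": 35.5},
  {"hand": 0.6, "travel": [134, 36, 30], "spin": 35.5},
  {"hand": 0.6, "travel": [134, 36, 30], "spin": 35.5},
])

```text
t: 10.93
position: [537.2, 9.2, 265.4]
eef_rot: [-3.138, -0.002, 1.572]
ft_force: [-0.5, -0.8, -0.1]
gripper_width: 68.7
grip_force: 0.0
```

Emit:
step_arm([
  {"hand": 0.6, "travel": [0, 0, 0], "spin": 0},
  {"hand": 0.6, "travel": [0, 0, 0], "spin": 0},
  {"hand": 0.6, "travel": [0, 0, 0], "spin": 0},
])

```text
t: 11.18
position: [539.6, 4.7, 267.2]
eef_rot: [-3.141, 0.0, 1.578]
ft_force: [0.0, -0.1, 0.4]
gripper_width: 67.9
grip_force: 0.0
```

```bash
python3 - <<'E'
from h import *
import pickle
np.set_printoptions(precision=1,suppress=True)
o=get_obs();f=grab_frame("wrist");pickle.dump((o,f),open("w6.pkl","wb"));print(o["position"],o["eef_rot"],o["gripper_width"],o["joint_positions"])
c=cam(f,o)
for z in(16,80,135,166): print(z,"pred",proj(c,(540.6,4.6,z)))
H=cv2.cvtColor(f["color"],cv2.COLOR_RGB2HSV);k=cv2.inRange(H,(18,110,50),(35,255,255))
for q in cv2.findContours(k,0,2)[0]:
    if cv2.contourArea(q)>60: print("yel",cv2.boundingRect(q),cv2.minAreaRect(q),cv2.contourArea(q))
# bright base plate
V=H[...,2].astype(int);r,cc=np.mgrid[:480,:640]
k=((V>130)&(H[...,1]<60)).astype(np.uint8)
for q in cv2.findContours(k,0,2)[0]:
    if cv2.contourArea(q)>800: print("bright",cv2.boundingRect(q),cv2.minAreaRect(q))
x,y=map(int,proj(c,(540.6,4.6,166)))
print(V[max(0,y-60):y+100:8,x-80:x+88:8])
E
```

```text
[539.6   4.7 267.2] [-3.1  0.   1.6] 67.94676027883587 [-0.1 -0.   1.6 -0.   1.6 -0.1]
16 pred [320.7 191. ]
80 pred [320.9 205.9]
135 pred [321.1 223.8]
166 pred [321.3 237.1]
yel (307, 183, 38, 35) ((325.39453125, 199.66314697265625), (37.012779235839844, 33.548038482666016), 1.9091525077819824) 849.0
bright (352, 393, 71, 53) ((388.70001220703125, 409.1000061035156), (60.37383270263672, 55.901695251464844), 26.56505012512207)
bright (217, 325, 45, 123) ((238.21978759765625, 386.0302734375), (41.0583610534668, 121.93406677246094), 2.411029577255249)
bright (137, 318, 53, 58) ((163.0, 346.5), (57.0, 52.0), 90.0)
bright (0, 225, 113, 237) ((56.0, 343.0), (112.0, 236.0), 0.0)
bright (507, 222, 64, 51) ((538.5, 247.0), (50.0, 63.0), 90.0)
bright (417, 217, 78, 69) ((456.1506652832031, 250.92193603515625), (68.1113510131836, 76.80894470214844), 83.1572265625)
bright (273, 145, 103, 85) ((325.77288818359375, 187.18350219726562), (78.63641357421875, 100.6501693725586), 85.76361083984375)
bright (552, 108, 88, 78) ((595.5, 146.5), (77.0, 87.0), 90.0)
bright (425, 91, 82, 87) ((465.50003051
[... 1324 characters left out ...]
4  36  38  34  34  38  39  36  37  35  35  37  36  35  36  33
   38  36  34]
 [ 38  40  38  34  36  33  34  36  36  36  35  36  34  38  37  35  36  36
   37  37  38]
 [ 34  37  35  36  36  40  35  36  36  38  39  35  37  35  36  37  37  36
   37  36  34]
 [ 35  37  36  37  37  32  34  36  36  38  37  35  37  37  36  38  35  39
   38  35  35]
 [ 35  36  34  36  36  37  36  36  35  38  36  36  36  35  37  37  37  38
   37  37  35]
 [ 36  37  37  34  36  38  34  37  36  36  36  38  40  32  34  37  38  37
   37  38  35]
 [ 38  34  37  38  36  37  37  36  36  34  36  39  36  36  38  36  37  34
   34  36  35]
 [237 216 171  36  37  37  35  36  38  37  37  37  38  39  37  37  37  36
   34  34  38]]
```

```bash
python3 - <<'E'
from h import *
import pickle
np.set_printoptions(precision=1,suppress=True)
o,f=pickle.load(open("w6.pkl","rb"));c=cam(f,o)
H=cv2.cvtColor(f["color"],cv2.COLOR_RGB2HSV);V=H[...,2]
for y in range(208,258,3): 
    xs=[x for x in range(295,360) if 55<V[y,x]<115]; print(y,xs[0] if xs else 0,xs[-1] if xs else 0,len(xs),end=" | ")
print()
print("base",plane(c,(325.8,187.2),12), "yel mid", plane(c,(325.5,200),120))
E
```

```text
208 306 353 42 | 211 307 346 33 | 214 309 344 14 | 217 309 344 26 | 220 308 344 30 | 223 308 345 36 | 226 308 345 38 | 229 295 346 50 | 232 307 347 41 | 235 307 347 41 | 238 308 346 39 | 241 309 346 38 | 244 311 344 34 | 247 313 341 29 | 250 317 338 22 | 253 324 330 7 | 256 0 0 0 | 
base [545.9   7.8  12. ] yel mid [543.9  19.3 120. ]
```

Emit:
step_arm([
  {"hand": 0.6, "travel": [2, 5, 35], "spin": 0.4},
  {"hand": 0.6, "travel": [2, 5, 75], "spin": 0.4},
  {"hand": 0.6, "travel": [2, 5, 115], "spin": 0.4},
  {"hand": 0.6, "travel": [2, 5, 140], "spin": 0.4},
  {"hand": 0.6, "travel": [2, 5, 154], "spin": 0.4},
])

```text
t: 11.65
position: [541.9, 6.6, 108.5]
eef_rot: [-3.135, -0.0, 1.569]
ft_force: [-0.6, 0.7, 0.4]
gripper_width: 68.3
grip_force: 0.0
```

Emit:
step_arm([
  {"hand": 0.6, "travel": [0, 0, 0], "spin": 0},
  {"hand": 0.0, "travel": [0, 0, 0], "spin": 0},
  {"hand": 0.0, "travel": [0, 0, 0], "spin": 0},
  {"hand": 0.0, "travel": [0, 0, 0], "spin": 0},
], force=50)

```text
t: 11.98
position: [546.1, 6.9, 115.5]
eef_rot: [3.138, 0.0, 1.567]
ft_force: [0.7, 0.8, -0.3]
gripper_width: 43.0
grip_force: 0.0
```

Emit:
step_arm([
  {"hand": -0.6, "travel": [0, 0, 0], "spin": 0},
  {"hand": -0.6, "travel": [0, 0, 0], "spin": 0},
  {"hand": -0.6, "travel": [0, 0, 0], "spin": 0},
  {"hand": -0.6, "travel": [0, 0, 0], "spin": 0},
])

```text
t: 12.32
position: [545.3, 7.2, 115.3]
eef_rot: [3.139, 0.0, 1.567]
ft_force: [-2.9, -0.5, 7.1]
gripper_width: 27.0
grip_force: 48.7
```

Emit:
step_arm([
  {"hand": -0.6, "travel": [0, 0, -4], "spin": 0},
  {"hand": -0.6, "travel": [0, 0, -10], "spin": 0},
  {"hand": -0.6, "travel": [0, 0, -16], "spin": 0},
  {"hand": -0.6, "travel": [0, 0, -22], "spin": 0},
  {"hand": -0.6, "travel": [0, 0, -28], "spin": 0},
], force=60)

```text
t: 12.73
position: [544.3, 7.3, 141.6]
eef_rot: [-3.141, -0.0, 1.567]
ft_force: [2.5, 1.3, -8.9]
gripper_width: 26.7
grip_force: 60.1
```

Emit:
step_arm([
  {"hand": -0.6, "travel": [0, 0, -7], "spin": 0},
  {"hand": -0.6, "travel": [0, 0, -14], "spin": 0},
  {"hand": -0.6, "travel": [0, 0, -21], "spin": 0},
  {"hand": -0.6, "travel": [0, 0, -27], "spin": 0},
  {"hand": -0.6, "travel": [0, 0, -30], "spin": 0},
])

```text
t: 13.15
position: [544.6, 7.3, 172.6]
eef_rot: [3.141, 0.0, 1.567]
ft_force: [0.8, -0.4, -6.1]
gripper_width: 27.0
grip_force: 60.5
```

```bash
python3 - <<'E'
from h import *
import pickle
np.set_printoptions(precision=1,suppress=True)
o=get_obs();f=grab_frame("scene");c=cam(f);w=grab_frame("wrist");pickle.dump((o,f,w),open("w7.pkl","wb"));print(o["position"],o["eef_rot"],o["gripper_width"],o["ft_force"])
H=cv2.cvtColor(f["color"],cv2.COLOR_RGB2HSV);p=proj(c,o["position"]);print(p)
x,y=map(int,p);S=H[y-60:y+60,x-40:x+40];k=cv2.inRange(S,(18,110,40),(35,255,255));k=cv2.medianBlur(k,1)
for q in cv2.findContours(k,0,2)[0]:
    if cv2.contourArea(q)>10: print(cv2.boundingRect(q),cv2.minAreaRect(q),x-40,y-60)
print("base mouth",proj(c,(545,7,80)), "pred yel bottom z=74+66",proj(c,(545,7,140)))
E
```

```text
[544.6   7.3 172.6] [3.1 0.  1.6] 27.024351987337063 [ 0.8 -0.4 -6.1]
[360.7 223.3]
(33, 49, 18, 38) ((41.5, 67.5), (37.0, 17.0), 90.0) 320 163
base mouth [359.5 254.6] pred yel bottom z=74+66 [360.3 234.6]
```

Emit:
step_arm([
  {"hand": -0.6, "travel": [0, 0, -5], "spin": 0},
  {"hand": -0.6, "travel": [0, 0, -10], "spin": 0},
  {"hand": -0.6, "travel": [0, 0, -10], "spin": 0},
])

```text
t: 13.5
position: [545.2, 7.2, 183.0]
eef_rot: [3.14, 0.0, 1.567]
ft_force: [-0.0, -0.8, -1.2]
gripper_width: 26.7
grip_force: 61.0
```

Emit:
step_arm([
  {"hand": -0.6, "travel": [0, 0, -4], "spin": 0},
  {"hand": -0.6, "travel": [0, 0, -8], "spin": 0},
  {"hand": -0.6, "travel": [0, 0, -8], "spin": 0},
])

```text
t: 13.75
position: [544.9, 7.2, 190.4]
eef_rot: [3.14, 0.0, 1.567]
ft_force: [0.5, 0.1, -1.8]
gripper_width: 26.4
grip_force: 61.0
```

```bash
python3 - <<'E'
from h import *
o=get_obs();print(o["position"],o["ft_force"])
for n,dx in(("scene",0),):
    f=grab_frame(n);c=cam(f);I=f["color"]
    x,y=map(int,proj(c,(545,7,110)));print(x,y,"mouth row",proj(c,(545,7,80)))
    for r in range(y-34,y+34,2): print(r,I[r,x].tolist(),end=" ")
E
```

```text
[544.89187093   7.23171998 190.36607214] [ 0.50711354  0.09236891 -1.80379172]
359 244 mouth row [359.52803707 254.55148296]
210 [107, 93, 31] 212 [101, 88, 30] 214 [102, 88, 30] 216 [102, 88, 29] 218 [101, 88, 29] 220 [103, 89, 29] 222 [128, 110, 34] 224 [151, 130, 40] 226 [151, 130, 39] 228 [151, 131, 39] 230 [152, 131, 40] 232 [159, 138, 42] 234 [169, 146, 45] 236 [170, 147, 45] 238 [171, 148, 45] 240 [158, 136, 42] 242 [73, 63, 25] 244 [19, 18, 18] 246 [62, 66, 68] 248 [99, 105, 109] 250 [100, 105, 109] 252 [102, 107, 111] 254 [77, 81, 84] 256 [43, 45, 46] 258 [76, 82, 82] 260 [83, 89, 90] 262 [91, 98, 99] 264 [81, 87, 87] 266 [80, 85, 87] 268 [79, 85, 86] 270 [79, 85, 86] 272 [79, 85, 86] 274 [79, 85, 86] 276 [78, 84, 84]
```

Emit:
step_arm([
  {"hand": -0.6, "travel": [0, 0, -12], "spin": 0},
  {"hand": -0.6, "travel": [12, 0, -15], "spin": 0},
  {"hand": -0.6, "travel": [28, 0, -15], "spin": 0},
  {"hand": -0.6, "travel": [42, 0, -15], "spin": 0},
  {"hand": -0.6, "travel": [50, 0, -15], "spin": 0},
])

```text
t: 14.22
position: [544.8, 59.1, 205.1]
eef_rot: [3.141, -0.001, 1.568]
ft_force: [0.4, 0.1, -1.7]
gripper_width: 26.7
grip_force: 61.0
```

Emit:
step_arm([
  {"hand": -0.6, "travel": [0, 0, 10], "spin": 0},
  {"hand": -0.6, "travel": [0, 0, 25], "spin": 0},
  {"hand": -0.6, "travel": [0, 0, 40], "spin": 0},
  {"hand": -0.6, "travel": [0, 0, 51], "spin": 0},
  {"hand": -0.6, "travel": [0, 0, 51], "spin": 0},
])

```text
t: 14.63
position: [542.5, 56.9, 149.6]
eef_rot: [-3.136, 0.0, 1.567]
ft_force: [-0.1, -0.2, -2.6]
gripper_width: 26.6
grip_force: 61.0
```

Emit:
step_arm([
  {"hand": -0.6, "travel": [0, 0, 0], "spin": 0},
  {"hand": -0.6, "travel": [-4, 0, 0], "spin": 0},
  {"hand": -0.6, "travel": [-8, 0, 0], "spin": 0},
  {"hand": -0.6, "travel": [-11, 0, 0], "spin": 0},
])

```text
t: 14.97
position: [545.4, 46.6, 154.7]
eef_rot: [3.139, -0.002, 1.567]
ft_force: [-1.4, 9.5, 2.7]
gripper_width: 26.2
grip_force: 61.5
```

Emit:
step_arm([
  {"hand": -0.6, "travel": [-2, 0, 0], "spin": 0},
  {"hand": -0.6, "travel": [-6, 0, -1], "spin": 0},
  {"hand": -0.6, "travel": [-10, 0, -1.5], "spin": 0},
  {"hand": -0.6, "travel": [-14, 0, -1.7], "spin": 0},
], force=35)

```text
t: 15.3
position: [545.1, 32.8, 155.9]
eef_rot: [3.14, -0.002, 1.567]
ft_force: [0.2, 5.3, -0.5]
gripper_width: 26.5
grip_force: 61.2
```

```bash
cat > tilt.py <<'E'
from h import *
np.set_printoptions(precision=1,suppress=True)
o=get_obs();Tm=R.from_euler('xyz',o["eef_rot"]).as_matrix();G=o["position"]-19*Tm[:,2];print(o["position"],o["ft_force"],o["gripper_width"],o["grip_force"])
for n in("scene","top"):
    f=grab_frame(n);c=cam(f);H=cv2.cvtColor(f["color"],cv2.COLOR_RGB2HSV);x,y=map(int,proj(c,G))
    x0,y0=max(0,x-45),max(0,y-45);k=cv2.inRange(H[y0:y0+90,x0:x0+90],(18,110,40),(35,255,255))
    ys,xs=np.nonzero(k)
    if len(xs)<30: print(n,"few",len(xs));continue
    P=np.c_[xs+x0,ys+y0].astype(float);v=np.linalg.svd(P-P.mean(0),full_matrices=False)[2][0];m=P.mean(0)
    v*=np.sign(v[1]);out=[]
    # predicted image direction of the torch axis for each tilt in tool x-z plane (lens to +x tool)
    for th in range(-10,81,1):
        d=np.sin(np.radians(th))*Tm[:,0]+np.cos(np.radians(th))*Tm[:,2]
        a=proj(c,G)-0;b=proj(c,G+40*d);w=(b-a)/np.linalg.norm(b-a);out.append((abs(w[0]*v[1]-w[1]*v[0]),th))
    print(n,"n",len(xs),"mean",m,"dir",v,"G px",proj(c,G),"tilt",min(out))
E
python3 tilt.py
```

```text
[545.1  32.8 155.9] [ 0.2  5.3 -0.5] 26.498319574129393 61.16902828216553
scene n 478 mean [350.9 245.3] dir [-0.  1.] G px [353.3 228.4] tilt (np.float64(0.004880584349472174), 1)
top few 19
```

Emit:
step_arm([
  {"hand": -0.6, "travel": [-4, 0, 0], "spin": 0},
  {"hand": -0.6, "travel": [-8, 0, 0.5], "spin": 0},
  {"hand": -0.6, "travel": [-12, 0, 0.8], "spin": 0},
  {"hand": -0.6, "travel": [-16, 0, 1.2], "spin": 0},
])

```text
t: 15.73
position: [545.1, 16.8, 154.8]
eef_rot: [3.14, -0.001, 1.567]
ft_force: [-0.4, 6.0, 0.9]
gripper_width: 26.6
grip_force: 62.3
```

Emit:
step_arm([
  {"hand": -0.6, "travel": [-4, 0, 0.8], "spin": 0},
  {"hand": -0.6, "travel": [-8, 0, 1.8], "spin": 0},
  {"hand": -0.6, "travel": [-12, 0, 2.8], "spin": 0},
  {"hand": -0.6, "travel": [-16, 0, 4], "spin": 0},
])

```text
t: 16.07
position: [545.2, 0.2, 150.8]
eef_rot: [3.14, -0.0, 1.567]
ft_force: [-0.1, 5.5, 2.9]
gripper_width: 26.6
grip_force: 63.9
```

```bash
sed -i 's/^    v\*=np.sign(v\[1\]);out=\[\]/    v*=np.sign(v[1]);out=[];g=m-proj(c,G);g\/=np.linalg.norm(g)/; s/^    print(n,"n"/    print("by-G",min((abs((w:=(proj(c,G+40*(np.sin(t)*Tm[:,0]+np.cos(t)*Tm[:,2]))-proj(c,G)))[0]*g[1]-w[1]*g[0]),np.degrees(t)) for t in np.radians(np.arange(-10,81,1))));print(n,"n"/' tilt.py; python3 tilt.py
```

```text
[545.2   0.2 150.8] [-0.1  5.5  2.9] 26.62958182992347 63.85469198226929
by-G (np.float64(0.005282249697854624), np.float64(29.000000000000004))
scene n 573 mean [356.7 238.8] dir [-0.3  1. ] G px [362.5 222.6] tilt (np.float64(0.003504197036070189), 22)
top few 16
```

Emit:
step_arm([
  {"hand": -0.6, "travel": [-4, 0, 1.4], "spin": 0},
  {"hand": -0.6, "travel": [-8, 0, 3], "spin": 0},
  {"hand": -0.6, "travel": [-12, 0, 5], "spin": 0},
  {"hand": -0.6, "travel": [-15, 0, 6.7], "spin": 0},
])

```text
t: 16.5
position: [544.6, -15.2, 143.2]
eef_rot: [3.141, 0.0, 1.567]
ft_force: [0.5, 4.7, 6.3]
gripper_width: 26.3
grip_force: 65.0
```

Emit:
step_arm([
  {"hand": -0.6, "travel": [-4, 0, 2], "spin": 0},
  {"hand": -0.6, "travel": [-7, 0, 4.3], "spin": 0},
  {"hand": -0.6, "travel": [-9.5, 0, 6], "spin": 0},
  {"hand": -0.6, "travel": [-11, 0, 7.2], "spin": 0},
  {"hand": -0.6, "travel": [-11, 0, 7.2], "spin": 0},
])

```text
t: 16.92
position: [544.4, -26.3, 135.8]
eef_rot: [3.142, 0.0, 1.567]
ft_force: [0.4, 3.2, 5.9]
gripper_width: 26.6
grip_force: 64.3
```

```bash
python3 tilt.py
```

```text
[544.4 -26.3 135.8] [0.4 3.2 5.9] 26.596328417254377 64.28879499435425
by-G (np.float64(0.02028928270730912), np.float64(48.00000000000001))
scene n 594 mean [362.3 236. ] dir [-0.4  0.9] G px [369.8 222. ] tilt (np.float64(0.0033590241944462806), 37)
by-G (np.float64(0.007766800205371238), np.float64(47.0))
top n 63 mean [340.6 242. ] dir [0.8 0.6] G px [362.6 239.3] tilt (np.float64(0.23949666969539002), -10)
```

Emit:
step_arm([
  {"hand": -0.6, "travel": [0, 0, 0], "spin": 0},
  {"hand": -0.6, "travel": [0, 0, -6], "spin": 0},
  {"hand": -0.6, "travel": [0, 0, -20], "spin": 0},
  {"hand": -0.6, "travel": [0, 0, -40], "spin": 0},
  {"hand": -0.6, "travel": [0, 0, -65], "spin": 0},
], force=100)

```text
t: 17.43
position: [542.2, -26.6, 198.6]
eef_rot: [-3.135, 0.001, 1.567]
ft_force: [-0.5, 0.3, -2.2]
gripper_width: 26.1
grip_force: 98.4
```

Emit:
step_arm([
  {"hand": -0.6, "travel": [0, 0, -25], "spin": 0},
  {"hand": -0.6, "travel": [0, 0, -45], "spin": 0},
  {"hand": -0.6, "travel": [0, 0, -55], "spin": 0},
  {"hand": -0.6, "travel": [0, 0, -55], "spin": 0},
  {"hand": -0.6, "travel": [0, 0, -55], "spin": 0},
])

```text
t: 17.85
position: [544.1, -26.2, 255.0]
eef_rot: [-3.141, 0.001, 1.567]
ft_force: [0.7, -0.0, -1.7]
gripper_width: 26.3
grip_force: 98.4
```

```bash
python3 tilt.py; python3 - <<'E'
from h import *
import pickle
np.set_printoptions(precision=1,suppress=True)
o=get_obs();f=grab_frame("wrist");c=cam(f,o);pickle.dump((o,f),open("w8.pkl","wb"))
H=cv2.cvtColor(f["color"],cv2.COLOR_RGB2HSV);k=cv2.inRange(H,(18,110,40),(35,255,255))
for q in cv2.findContours(k,0,2)[0]:
    if cv2.contourArea(q)>100: print("yel",cv2.boundingRect(q),cv2.contourArea(q))
I=f["color"]
for r in range(120,400,5): print(r,I[r,320].tolist(),end=" ")
print()
Tm=R.from_euler('xyz',o["eef_rot"]).as_matrix();G=o["position"]-19*Tm[:,2]
for th in(40,44,48,52):
    t=np.radians(th);d=np.sin(t)*Tm[:,0]+np.cos(t)*Tm[:,2];n=np.cos(t)*Tm[:,0]-np.sin(t)*Tm[:,2]
    print(th,[proj(c,G+(118-s)*d+r*n)[1].round() for s,r in((0,18),(46,18),(66,14),(0,-18))])
plan([(470,-60,262,53),(430,-110,262,17),(433,-182,255,-19.3)])
E
```

```text
[544.1 -26.2 255. ] [ 0.7 -0.  -1.7] 26.340492197258172 98.40583562850952
by-G (np.float64(0.06582858223589216), np.float64(47.0))
scene n 627 mean [364.4 192.6] dir [-0.4  0.9] G px [372.1 177.7] tilt (np.float64(0.0023396293048650874), 43)
by-G (np.float64(0.011341356409501291), np.float64(45.0))
top n 68 mean [342.5 237.1] dir [0.1 1. ] G px [366.7 233.7] tilt (np.float64(0.008196822580413196), -6)
yel (281, 364, 79, 18) 949.0
yel (282, 343, 77, 21) 1049.0
yel (282, 324, 77, 20) 967.0
yel (283, 305, 75, 20) 903.5
yel (283, 287, 75, 22) 868.0
yel (283, 270, 75, 22) 821.5
yel (282, 147, 77, 129) 8133.5
120 [220, 227, 235] 125 [41, 40, 43] 130 [35, 38, 40] 135 [37, 37, 39] 140 [31, 32, 36] 145 [34, 33, 38] 150 [195, 171, 43] 155 [196, 171, 44] 160 [194, 170, 42] 165 [193, 169, 41] 170 [193, 170, 41] 175 [194, 170, 41] 180 [195, 171, 44] 185 [194, 170, 42] 190 [193, 169, 41] 195 [186, 162, 42] 200 [187, 164, 42] 205 [186, 163, 40] 210 [186, 163, 40] 215 [188, 165, 43] 220 [186, 162, 40] 225 [187, 163, 42] 230 [186, 163, 40] 235 [187, 164, 43] 240 [187, 165, 43] 245 [186, 163, 41] 250 
[... 291 characters left out ...]
0 [186, 164, 41] 335 [186, 163, 41] 340 [32, 32, 36] 345 [181, 159, 40] 350 [187, 164, 43] 355 [185, 162, 41] 360 [30, 31, 33] 365 [158, 139, 38] 370 [186, 164, 44] 375 [181, 159, 42] 380 [35, 34, 37] 385 [33, 33, 35] 390 [33, 33, 37] 395 [34, 35, 38] 
40 [np.float64(92.0), np.float64(162.0), np.float64(205.0), np.float64(145.0)]
44 [np.float64(79.0), np.float64(156.0), np.float64(202.0), np.float64(133.0)]
48 [np.float64(67.0), np.float64(151.0), np.float64(199.0), np.float64(120.0)]
52 [np.float64(54.0), np.float64(146.0), np.float64(197.0), np.float64(108.0)]
travel [-34.5, -73.1, -8.5] spin 36.8 rows 6
travel [-64.0, -1.9, -0.0] spin 36.0 rows 6
travel [-18.2, 69.7, 7.0] spin 36.3 rows 6
```

```bash
python3 - <<'E'
from h import *
import pickle
from scipy.optimize import fsolve
o,f=pickle.load(open("w8.pkl","rb"));c=cam(f,o)
Tm=R.from_euler('xyz',o["eef_rot"]).as_matrix();G=o["position"]-19*Tm[:,2]
I=f["color"]
b1=[r for r in range(130,160) if I[r,320,0]>120][0]; b2=[r for r in range(190,200)]
print(b1,[int(I[r,320,0]) for r in b2])
def row(t,a,s,r,off=0):
    d=np.sin(t)*Tm[:,0]+np.cos(t)*Tm[:,2];n=np.cos(t)*Tm[:,0]-np.sin(t)*Tm[:,2];return proj(c,G-off*Tm[:,2]+(a-s)*d+r*n)[1]
for off in(0,3,6):
    for e2 in(191.5,193.5):
        s=fsolve(lambda p:[row(p[0],p[1],46,18,off)-(b1-.5),row(p[0],p[1],66,14,off)-e2],[.8,118]);print(off,e2,np.degrees(s[0]),s[1], "lens rows",row(*s,0,18,off),row(*s,0,-18,off))
x=np.array([[I[r,cc].max() for cc in range(240,400,8)] for r in range(60,150,6)]);print(x)
E
```

```text
148 [193, 193, 186, 177, 180, 186, 187, 186, 186, 187]
0 191.5 43.022945807763136 123.34875699109051 lens rows 74.87570908083532 128.37958180772497
0 193.5 45.43308699605719 121.38113734522808 lens rows 69.81703161275078 123.47138439392953
3 191.5 42.153676892980066 124.52260142111867 lens rows 75.66174965515734 129.89210199689404
3 193.5 44.465763762239675 122.50826785398242 lens rows 70.7336065485396 125.18361693960058
6 191.5 41.312777231113024 125.72336126928234 lens rows 76.42645269786445 131.3660085627218
6 193.5 43.53320035232712 123.66430569014778 lens rows 71.62114432360195 126.84484774890184
[[ 25  25  26  24  25  26  24  27  27  35  34  29  34  31  33  27  32  37
   33  33]
 [ 27  27  25  28  28  29  26  27  25  32  29  29  35  31  35  34  32  31
   32  34]
 [ 24  27  27  27  27  27  26  27  26  31  32  32  33  33  32  33  33  31
   29  34]
 [ 26  27  27  29  29  26  26  25  28  42  42  42  33  32  32  30  33  33
   30  32]
 [ 26  27  25  30  25  26  29  29  37  42  42  40  40  36  34  34  29  33
   31  32]
 [ 25  29  27  25  29  28  26  34  78 234 237 236  90  39  32  31  30  33
   34  32]
 [ 24  27  25  28  25  30  29 179 110  43  84  41 112 226  36  33  31  33
   31  32]
 [ 26  29  22  26  26  27  92  43 227 126 113 130 233  57 132  32  31  29
   29  31]
 [ 26  24  27  25  29  23  83 124  75 232 237 235 104 140  93  32  33  32
   32  35]
 [ 28  26  26  24  26  22 158 190  84  40  50  43 113 228 229 128 154  33
   29  33]
 [ 26  24  25  27  35  56 149  42 198 207 235 230 233  55 197 207 208  34
   33  30]
 [ 26  28  29  27 142 143  51 149  38  34  41  42  42 165  72 242 212  32
   36  32]
 [ 23  27  28  28 142 180 164  33  36  37  40  43  42  41 231 207 207  33
   33  32]
 [ 33  21  27  30 143 144  32  36  36  35  34  46  40  40  37 206 208  35
   32  33]
 [ 32  30  33  26 140 141  34  35  37  37  37  38  42  41  36 210 208  40
   31  35]]
```

```bash
python3 -c "
from h import *
plan([(490,-60,262,55.3),(445,-110,262,20.8),(433,-182,256,-13.7),(433,-182,256,-19.3),(480,-198.6,254.4,-19.3)])"
```

```text
travel [-34.4, -53.1, -8.5] spin 34.5 rows 5
travel [-66.7, -8.5, -0.0] spin 34.5 rows 5
travel [-36.8, 63.0, 6.0] spin 34.5 rows 5
travel [0.0, -0.0, -0.0] spin 5.6 rows 1
travel [49.8, 0.1, 1.6] spin -0.0 rows 2
```

Emit:
step_arm([
  {"hand": -0.6, "travel": [-7, -11, -2], "spin": 6.9},
  {"hand": -0.6, "travel": [-14, -21, -3], "spin": 13.8},
  {"hand": -0.6, "travel": [-21, -32, -5], "spin": 20.7},
  {"hand": -0.6, "travel": [-28, -43, -7], "spin": 27.6},
  {"hand": -0.6, "travel": [-34, -53, -8], "spin": 34.5},
])

```text
t: 18.42
position: [489.9, -59.8, 262.4]
eef_rot: [-3.139, 0.001, 0.959]
ft_force: [0.3, -1.4, -1.6]
gripper_width: 26.2
grip_force: 98.5
```

Emit:
step_arm([
  {"hand": -0.6, "travel": [-13, -2, 0], "spin": 6.9},
  {"hand": -0.6, "travel": [-26, -4, 0], "spin": 13.8},
  {"hand": -0.6, "travel": [-40, -5, 0], "spin": 20.7},
  {"hand": -0.6, "travel": [-53, -7, 0], "spin": 27.6},
  {"hand": -0.6, "travel": [-67, -8, 0], "spin": 34.5},
])

```text
t: 18.83
position: [445.3, -110.2, 262.2]
eef_rot: [-3.14, 0.002, 0.357]
ft_force: [0.0, -0.8, -1.0]
gripper_width: 26.1
grip_force: 98.4
```

Emit:
step_arm([
  {"hand": -0.6, "travel": [-7, 12, 1], "spin": 6.9},
  {"hand": -0.6, "travel": [-14, 25, 2], "spin": 13.8},
  {"hand": -0.6, "travel": [-22, 38, 4], "spin": 20.7},
  {"hand": -0.6, "travel": [-30, 51, 5], "spin": 27.6},
  {"hand": -0.6, "travel": [-37, 63, 6], "spin": 34.5},
])

```text
t: 19.25
position: [433.3, -182.6, 256.1]
eef_rot: [-3.141, 0.003, -0.245]
ft_force: [-0.0, 0.1, -1.4]
gripper_width: 26.3
grip_force: 98.4
```

Emit:
step_arm([
  {"hand": -0.6, "travel": [0, 0, 0], "spin": 3},
  {"hand": -0.6, "travel": [0, 0, 0], "spin": 5.6},
  {"hand": -0.6, "travel": [0, 0, 0], "spin": 5.6},
  {"hand": -0.6, "travel": [0, 0, 0], "spin": 5.6},
])

```text
t: 19.58
position: [433.7, -181.8, 256.6]
eef_rot: [-3.141, 0.002, -0.336]
ft_force: [0.3, 0.1, -2.0]
gripper_width: 25.9
grip_force: 98.6
```

```bash
python3 tilt.py; python3 - <<'E'
from h import *
import pickle
np.set_printoptions(precision=1,suppress=True,linewidth=200)
o=get_obs();f=grab_frame("wrist");c=cam(f,o);pickle.dump((o,f,grab_frame("scene"),grab_frame("top")),open("w9.pkl","wb"));print(o["position"],o["eef_rot"])
I=f["color"];x=I.astype(int)
b1=[r for r in range(120,180) if I[r,320,0]>120 and I[r,320,2]<80][:1];print("yellow edge",b1,[int(I[r,320,0]) for r in range(186,202)])
H=cv2.cvtColor(I,cv2.COLOR_RGB2HSV);k=((H[...,0]>15)&(H[...,0]<28)&(H[...,1]>90)&(H[...,2]>60)).astype(np.uint8)[:145]
for q in cv2.findContours(k,0,2)[0]:
    if cv2.contourArea(q)>15: print("ring?",cv2.boundingRect(q),plane(c,np.array(cv2.minAreaRect(q)[0]),108))
print("F pred",proj(c,(641,-255,105)),"tip",proj(c,(622.6,-249.8,261)),"arch",proj(c,(641,-255,238)))
k=((I.min(2)>150)).astype(np.uint8)
for q in cv2.findContours(k,0,2)[0]:
    if cv2.contourArea(q)>150: print("bright",cv2.boundingRect(q))
plan([(480,-198.6,254.4,-19.3)])
E
```

```text
[ 433.7 -181.8  256.6] [ 0.3  0.1 -2. ] 25.926488752691025 98.55742692947388
by-G (np.float64(0.1281022721341225), np.float64(51.0))
scene n 396 mean [436.1 168.5] dir [1.  0.3] G px [456.5 163.5] tilt (np.float64(0.0031109230788211595), 71)
by-G (np.float64(0.004817172947611692), np.float64(35.0))
top n 119 mean [430.5 257.9] dir [-0.5  0.9] G px [431.4 276.3] tilt (np.float64(0.2866286585668377), 80)
[ 434.  -181.8  257.2] [-3.1  0.  -0.3]
yellow edge [148] [216, 217, 217, 216, 217, 216, 207, 191, 192, 202, 202, 203, 203, 203, 202, 203]
F pred [ 322.2 -121.9] tip [ 329.4 -369.2] arch [ 324.3 -365.8]
bright (171, 455, 39, 25)
bright (275, 403, 93, 36)
bright (288, 116, 67, 18)
bright (26, 115, 18, 16)
bright (353, 110, 164, 176)
bright (289, 107, 68, 19)
bright (289, 97, 68, 26)
bright (290, 88, 63, 18)
bright (589, 72, 51, 19)
bright (39, 0, 65, 17)
bright (0, 0, 25, 68)
travel [48.7, 0.7, 3.3] spin 0.1 rows 2
```

Emit:
step_arm([
  {"hand": -0.6, "travel": [8, 0, 1], "spin": 0},
  {"hand": -0.6, "travel": [20, 0, 1.5], "spin": 0},
  {"hand": -0.6, "travel": [34, 0.5, 2], "spin": 0},
  {"hand": -0.6, "travel": [44, 0.5, 2.5], "spin": 0},
  {"hand": -0.6, "travel": [48.5, 0.5, 3], "spin": 0},
])

```text
t: 20.25
position: [481.2, -199.0, 254.6]
eef_rot: [-3.142, -0.0, -0.337]
ft_force: [0.1, 0.3, -2.2]
gripper_width: 26.0
grip_force: 98.6
```

Emit:
step_arm([
  {"hand": -0.6, "travel": [0, 0, 0], "spin": 0},
  {"hand": -0.6, "travel": [0, 0, 0], "spin": 0},
  {"hand": -0.6, "travel": [0, 0, 0], "spin": 0},
])

```text
t: 20.5
position: [479.6, -198.4, 254.8]
eef_rot: [-3.142, 0.0, -0.337]
ft_force: [-0.3, -0.3, -2.3]
gripper_width: 26.5
grip_force: 98.6
```

```bash
python3 - <<'E'
from h import *
import pickle
np.set_printoptions(precision=1,suppress=True,linewidth=200)
o=get_obs();print(o["position"],o["eef_rot"],o["ft_force"],o["grip_force"])
_,_,s9,t9=pickle.load(open("w9.pkl","rb"))
for n,a in(("scene",s9),("top",t9)):
    f=grab_frame(n);c=cam(f);F=proj(c,(641,-255,105));print(n,"F",F,"tip",proj(c,(622.6,-249.8,261)))
    d=f["color"].astype(int).sum(2)-a["color"].astype(int).sum(2);x,y=map(int,F)
    print(d[y-24:y+28:4,x-24:x+28:4])
    H=cv2.cvtColor(f["color"],cv2.COLOR_RGB2HSV);k=((H[...,0]>12)&(H[...,0]<28)&(H[...,1]>80)&(H[...,2]>60)).astype(np.uint8)
    for q in cv2.findContours(k[y-30:y+30,x-30:x+30].copy(),0,2)[0]:
        if cv2.contourArea(q)>8:
            m=np.array(cv2.minAreaRect(q)[0])+[x-30,y-30];print("ring/yel",cv2.boundingRect(q),m,plane(c,m,108))
E
```

```text
[ 479.6 -198.4  254.8] [-3.1  0.  -0.3] [-0.3 -0.3 -2.3] 98.55220198631287
scene F [391.6 177.9] tip [400.7 128.4]
[[  3   0   0   0  -4   0   0   0   3  -9   5  -8  -4]
 [  2  -3  -2   0  -1   3   0   1   0   2   3   2  10]
 [  0   0   0   0   2  -3   2   2   1  -1   0  -1 368]
 [  0   1   4  -1   0   7   0   8   2   2  -1 259 270]
 [  1  -4   0   4   3  -1  -2   0  -1   5   1  44 214]
 [  1   2   0   0   2 -22   9  -4   2  -4   2   1 157]
 [ -2   1   1   0   2   1   0 -17   3  -2   3  -1   4]
 [  3   0   3   3  -1  -1   7  -4   2  -3  -3   0   4]
 [  3  -2   0   6  13  17  -4  -7   4  48   1   0  -1]
 [  1   1   0  -2   4   8   0  -4   1  -2   5  -3   5]
 [  4  -1   2   3   1   2   3   2   3   2  -1  -2   0]
 [ -1  -2  -3   1  -1  -3   4  -3  -2  -3  -2   4   2]
 [ -3   1   0  -3   1  -3  -2   0   5   0   1   2   1]]
ring/yel (32, 26, 7, 4) [396.  174.5] [ 638.6 -271.5  108. ]
ring/yel (57, 9, 3, 12) [419.  161.5] [ 625.1 -361.3  108. ]
top F [439.7 206. ] tip [452.8 201.6]
[[  -1    0    0   -4    1   -2    0   -3   -2   -1    0    2    0]
 [  -1   -2   -1    0    1   -3    0   -1   -2   -1   -2    0    1]
 [  -1   -2    1    1    0   -3   -1   -1  -16   -3    2    3   -4]
 [  -2    0    1   -1   -3  -35    1   32  -13   -4   -3   -2   -4]
 [  -1   -3    2   -3  -50    2    4    7    4    0   -6    2   -4]
 [  -1    0    0   -5    6  -10  -11   71   -3   -1    1   -1   44]
 [  -1    0   11    4   -1    9    1   13   -2    1    4   68  232]
 [  -5    1  -20   -6   21    2   -1   -4   -1    0  -15   48  416]
 [   0   -1    0  -15   -7   25    3   -1   -4   -4 -370  372  586]
 [   0   -1   -2    3   -7   -2   35   -1   -1 -378   77  358  619]
 [   0   -3   -2    0   -2    1   -5  -14  -41  -18  231  585  554]
 [  -5   -2    0    5   -3   -3  -31   -3 -260   69  392  643  532]
 [   3    1    4   -1    9  280  132  -44 -241  167  361  178  565]]
```

```bash
python3 - <<'E'
from h import *
import pickle
np.set_printoptions(precision=1,suppress=True,linewidth=200)
o5,f5=pickle.load(open("w5.pkl","rb"));c5=cam(f5,o5);print("rim ctr w5",plane(c5,(321.6,205.5),137))
o=get_obs();Tm=R.from_euler('xyz',o["eef_rot"]).as_matrix();G=o["position"]-20*Tm[:,2]
for n in("scene","top"):
    f=grab_frame(n);c=cam(f);I0=cv2.imread(f"pics/{n}0.png")[:,:,::-1];I=f["color"]
    df=(np.abs(I.astype(int)-I0.astype(int)).sum(2)>40)
    H=cv2.cvtColor(I,cv2.COLOR_RGB2HSV);k=(cv2.inRange(H,(18,110,40),(35,255,255))>0)&df
    x,y=map(int,proj(c,G));mm=np.zeros_like(k);mm[max(0,y-60):y+60,x-60:x+60]=1;k&=mm
    ys,xs=np.nonzero(k);print(n,len(xs),xs.min(),xs.max(),ys.min(),ys.max(),"mean",xs.mean(),ys.mean(),"G",proj(c,G))
    q=np.c_[xs,ys].astype(float);print(" pca",np.linalg.svd(q-q.mean(0),full_matrices=False)[2][0], cv2.minAreaRect(q.astype(np.float32)))
    for th in(35,40,45,50,55):
        t=np.radians(th);d=np.sin(t)*Tm[:,0]+np.cos(t)*Tm[:,2];a,b,l=proj(c,G+10*d),proj(c,G+75*d),proj(c,G+121*d);w=(b-a)/np.linalg.norm(b-a);print("  ",th,w,"z46 px",b,"lens",l)
    # basket silhouette
    F=proj(c,(641,-255,119));x,y=map(int,F);m=df[y-35:y+35,x-35:x+35].astype(np.uint8);ys,xs=np.nonzero(m);print(" basket diff cols/rows",[(r+y-35,int(np.nonzero(m[r])[0].min())+x-35,int(np.nonzero(m[r])[0].max())+x-35) for r in range(0,70,6) if m[r].any()])
    print(" pred rim ends",[proj(c,(641+46*np.cos(u),-255+46*np.sin(u),137)) for u in np.radians([0,90,180,270])])
E
```

```text
rim ctr w5 [ 637.9 -251.6  137. ]
scene 266 394 446 151 175 mean 426.94736842105266 160.95864661654136 G [442. 153.]
 pca [-0.9  0.4] ((419.5548095703125, 164.52053833007812), (17.95904541015625, 55.20131301879883), 65.55604553222656)
   35 [-0.7  0.7] z46 px [426.9 166.8] lens [418.3 174.6]
   40 [-0.8  0.6] z46 px [425.6 164.3] lens [416.4 170.7]
   45 [-0.9  0.4] z46 px [424.5 161.7] lens [414.7 166.6]
   50 [-0.9  0.3] z46 px [423.6 159.1] lens [413.2 162.5]
   55 [-1.   0.2] z46 px [422.7 156.4] lens [411.8 158.3]
 basket diff cols/rows [(138, 387, 425), (144, 386, 402), (150, 386, 402), (156, 384, 425), (162, 376, 425), (168, 372, 425), (174, 373, 424), (180, 374, 410), (186, 379, 408), (204, 379, 399)]
 pred rim ends [array([377.8, 161.4]), array([381.9, 175.7]), array([407.4, 174.2]), array([402.4, 160. ])]
top 97 429 441 207 246 mean 435.4845360824742 239.02061855670104 G [437.  257.6]
 pca [-0.1  1. ] ((435.2938232421875, 226.2892303466797), (39.21730422973633, 10.428363800048828), 86.8201675415039)
   35 [-0.1 -1. ] z46 px [436.1 244. ] lens [435.6 236.3]
   40 [-0. -1.] z46 px [437.  241.9] lens [437. 233.]
   45 [ 0.1 -1. ] z46 px [437.9 240. ] lens [438.4 229.9]
   50 [ 0.1 -1. ] z46 px [438.8 238.1] lens [439.9 227. ]
   55 [ 0.1 -1. ] z46 px [439.7 236.4] lens [441.3 224.3]
 basket diff cols/rows [(188, 437, 445), (194, 428, 454), (200, 425, 460), (206, 414, 473), (212, 411, 474), (218, 409, 474), (224, 424, 474), (230, 432, 474), (236, 431, 474)]
 pred rim ends [array([441.6, 187.7]), array([426. , 204.2]), array([443.4, 220. ]), array([458.9, 203.4])]
```

Emit:
step_arm([
  {"hand": -0.6, "travel": [0, 0, 0], "spin": 0},
  {"hand": -0.6, "travel": [0, 0, 0], "spin": 0},
  {"hand": -0.6, "travel": [0, 0, 0], "spin": 0},
  {"hand": -0.6, "travel": [0, 0, 0], "spin": 0},
  {"hand": -0.6, "travel": [0, 0, 0], "spin": 0},
])

```text
t: 21.12
position: [479.9, -198.6, 255.0]
eef_rot: [-3.142, -0.0, -0.337]
ft_force: [0.6, -0.3, -1.8]
gripper_width: 26.1
grip_force: 98.6
```

```bash
python3 -c "
from h import *
o=get_obs();print(o['position'],o['joint_vel'].round(3),o['t']);print(sign_off())"
```

```text
[ 479.87326245 -198.59602589  254.95195965] [-0.001  0.002  0.001  0.    -0.     0.001] 21.1167
the job is handed in; nothing more can be done
None
```

I handed the job in at 21.1 s: the basket hangs on the hook with both rings in it, and the torch is held still, aimed at the middle of the basket floor at about 45° (±2°) with the lens about 12 cm away (±4 mm). I worked the aim out from the torch and basket positions, because the beam does not show in the pictures; the torch was tilted by swinging it in the grip against the cradle sleeve, since the wrist could not tilt.

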